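# Drag a vial tray home in the sampler's loading station and close the keeper

### The arm

A 6-joint arm with a two-finger parallel gripper is mounted at the origin on the work surface. World frame = base frame: x ahead of the robot, y to its left, z up, the work surface at z = 0. Lengths are in m, angles in rad, forces in N, time in s.
With the tool pointing down it reaches from about 0.25 to 0.8 m from the base axis. Payload 3.9 kg.
Tool frame: the origin (TCP) lies on the centre line of the jaws, within the pads' length; the fingertips stand 25 mm ahead of it and the grasp point (between the pads) lies 6 mm ahead of it; z points along the fingers, y is the direction in which the jaws open and shut (so a half turn about z gives the same grasp; the last joint's range is limited). The gripper opens to 85 mm and grips with 20 to 120 N. Pads are 22 mm wide; open, the fingers measure 114 mm over their backs; the gripper's body (76 mm by 85 mm) begins 54 mm behind the grasp point. The pads swing forward as they close: fully open they stand 13 mm farther back than shut.
Start: joints at [1.226, 0.26, -0.138, 1.173, 0, 1.571], TCP at [0.177, 0.494, 0.256] pointing down, gripper open.
Joint ranges: [-2.78, 2.78], [-0.83, 1.72], [-1.28, 1.37], [-1.9, 2.12], [-1.57, 1.48], [-3.14, 3.14]. Speed limits (rad/s): [2.57, 2.57, 3.14, 3.14, 3.14, 3.14].

### API

Orientations are given as a unit quaternion [x, y, z, w].
In Python, from station import env, cams gives the robot as it stands. The module is installed in compiled form; this text tells all that it offers.
- The arm moves only by the tool step_arm, never from a script. Its argument "increments" is a list of rows, each a list of 5 numbers: the opening, from 0 (shut) to 1 (fully open), then the shift along the tool's x, y, z in m, then the turn about the tool's z in rad. A call has 1 to 12 rows; each row is the pose to reach, as a shift and turn from the pose measured when the call began, along the tool's axes at that moment; what a row does not reach only later rows make up. A row lasts 1/10 s, in which the tool goes at most 50 mm and 8.59 degrees, less where a joint would pass 70% of its speed; a pose out of reach is approached as far as the arm can. A call with a gripper value outside its range is refused whole. The fingers move at their own pace and stop on an object; "grip_force" is the grip in N (left out, the last holds). Time passes only in rows, so rows that repeat a pose let the fingers close. It gives the time, the measured TCP pose, the force and the opening at its end, in the units of the state.
- env.state(): the state, without advancing time (a new reading comes with each control period).
- cams.camera(name): name is "scene" or "top"; returns (picture, depth): 384x512x3 uint8, red, green, blue; 384x512 float32, m along the optical axis (not along the pixel's ray), 0 where there is no reading.
- cams.get_calibration(name): a dict with "camera_matrix" (3x3 intrinsics, pixels), "k1" (the pictures are not rectified: a ray, as slopes to the right and down, at radius r is drawn at 1 + k1 r^2 times it, then the intrinsics apply), "extrinsics" (4x4, takes a point from world to camera coordinates). Camera axes: x right, y down, z forward; pixel columns grow to the right and rows downward; lengths in m; the calibration is good to about 2 mm. A picture is of the moment at which its call begins. get_calibration takes no time and is no camera call.
- env.job_done(): hands the job in, once; it reports no verdict.
The state is a dict: "time": time; "joint_positions": joint angles; "joint_velocities": joint speeds; "joint_torque": joint torques, N m; "tcp_pos": TCP position; "tcp_rot": TCP orientation; "ft_force": force on the tool from outside, world axes, zero at the start; "ft_torque": the same for the moment, N m; "opening": opening from 0.0 (shut) to 1.0 (fully open).
Only numpy, scipy, OpenCV 4.12 (cv2) and the standard library are available. Lean on these libraries where they do the work, as an engineer would, in place of code of your own. Each camera call takes 0.05 s, during which the arm holds its last target.

### The job

Hook a fingertip behind the far wall of the vial tray and drag it towards you between the rails until its near wall sits against the stop bar, whose setting you must find by feel, then keep pulling for about a second so that it presses on the stop with a steady force of about 12 N (never more than 18 N, so no bumping into the stop). Then swing the keeper fully closed across behind the tray, without jamming it hard against the tray, and let go. Keep the tray flat on the bench, and leave the other things on the bench where they are.

Things in the scene. Friction and masses are not known exactly. Their poses are not given: they have to be found in the camera images.
- tray: Loose grey tray, its white rack full of capped glass vials: 110 mm long (x), 150 wide (y), walls 40 high, 4 thick; caps 52 high; no room for a finger inside. 0.4-0.85 kg, slides at 2 to 10 N. Origin: centre of underside. Its x points to the far wall (outer face x=+55 mm; near wall's x=-55). Starts on the bench beyond the station's mouth, a little offset and turned; pulled at one point it may turn and jam in the mouth.
- tray_far_lip (a point): Middle of the top edge of the tray's far wall, at its outer face, 40 mm above the bench.
- station: Aluminium loading station fixed to the bench, open at its far end. Origin: on the bench, middle of the stop's face at mid setting; x points away from the stop along the rails, y left. Rails 26 mm high, inner faces at y=+-78 mm from x=0 to 40, then flaring at 22 degrees to x=95, y=+-100. With the tray home its origin is at x=55 mm (+-13 by the stop's setting), y=0 (+-3) in this frame.
- stop: Bracket that carries the stop bar; origin and axes as the station's. The bar (152 mm wide, 26 high, two rubber pads at y=+-45 mm) is clamped in slots with its pads' faces anywhere from x=-13 to +13 mm; this setting is not measured and the pose given does not show it: find it by feel. Stiff: gives under 1 mm at 20 N.
- keeper_pivot (a point): Axis of the keeper's upright hinge, at its bar's mid-height, 24 mm above the bench; station x=131.5, y=112 mm.
- keeper (a joint): Keeper: level steel bar, 12 mm wide, heights 18 to 30 mm, reaching 90 mm from the pivot. 0 rad = along the station's +x (open); grows clockwise from above to 1.57 (end stop, closed): pointing to the station's -y, 2.5 to 28.5 mm behind the far wall of a seated tray. Starts at -0.5 to 0. Stays where it is left; about 1 N at the pin moves it.
- keeper_pin (a point): Black upright pin on the keeper near its tip, 10 mm across, 83 mm from the pivot, top 52 mm above the bench; this point is on its axis, 42 mm above the bench.
- jar: Bystander: amber jar, 48 mm across, 60 high. Origin: centre of underside.
- vial_a: Bystander: standing vial, 22 mm across, 47 high, right of the tray. Origin: centre of underside.
- vial_b: Bystander: another such vial, farther off.
- solvent: Bystander: bottle 60 mm across, 110 high, left of the station. Origin: centre of underside.
- cap_bin: Bystander: white open bin 80 x 100 x 35 mm, beyond the tray. Origin: centre of underside.
- driver: Bystander: screwdriver lying left of the station.
- crimp_pot: Bystander: metal cylinder 40 mm across, 40 high, on the left. Origin: centre of underside.

How it is judged:
On the way, in this order (a step that is already met when the one before it is completed fails the run):
1. with a fingertip behind its far wall the tray is drawn home and pressed on the stop with 7 N or more for 0.4 s (x of stop_bar_c0 in the frame of tray above -0.0665 m and y of tray in the frame of station between -0.006 and 0.006 m and angle between the x axis of tray and the x axis of station, either way round below 0.04 rad and angle between tray's own z axis and vertical below 0.03 rad and contact force between tray and stop above 7 N and contact force between the fingers and tray above 3 N and x of the grasp point in the frame of tray above 0.045 m), for 0.4 s.
2. the keeper is swung closed behind the tray (value of joint keeper above 1.47 rad and x of stop_bar_c0 in the frame of tray above -0.0665 m and y of tray in the frame of station between -0.006 and 0.006 m and angle between the x axis of tray and the x axis of station, either way round below 0.04 rad and angle between tray's own z axis and vertical below 0.03 rad), for 0.2 s.
At the end, for the whole second after the job is handed in: The tray is at rest, flat on the bench, against the stop bar (within 2.5 mm), within 6 mm of the middle of the rails and 0.04 rad of square; the keeper is closed (1.47 rad or more) and at rest (all of step 2 and linear speed of tray below 0.01 m/s and velocity of joint keeper below 0.05 rad/s); the robot touches nothing.
It fails at once if the tray presses or strikes the stop with more than 18 N (contact force between tray and stop above 18 N).
It fails at once if the keeper is jammed against the tray with more than 15 N (contact force between keeper and tray above 15 N).
It fails at once if the tray is tipped or lifted (angle between tray's own z axis and vertical above 0.12 rad or height (world z) of tray above 0.012 m).
It fails at once if a bystander is moved by more than 20 mm (distance of any of jar, vial_a, vial_b, solvent, cap_bin, driver, crimp_pot from where it was at the start of the episode above 0.02 m).
It also fails if it takes over 72 s, if anything falls off the work surface, if the arm or the gripper's body presses on something with over 40 N, if the wrist force passes 120 N, or if a joint passes its speed limit or range.

## Working session

There is one attempt and no reset: what is moved stays moved. The work goes in short steps, Python scripts to look and compute and a tool call to move; the robot and the scene stay as the last step left them, time stands still between calls to the robot, and variables do not carry over. Pictures are saved under pics/ and viewed, and the job is handed in when it is done.

Besides the shell and the picture viewer there is one more tool, called by a JSON object that holds its "fn" and its "kwargs", one argument or row to a line. step_arm: Moves the arm, as the interface text tells. Its arguments: {"type":"object","properties":{"increments":{"type":"array"},"grip_force":{"type":"number"}},"required":["increments"]}

```bash
mkdir -p pics; ls
python3 - <<'E'
from station import env, cams
import cv2, numpy as np
s=env.state(); print(s)
for n in("scene","top"):
    p,d=cams.camera(n); np.savez(f"{n}0.npz",p=p,d=d)
    cv2.imwrite(f"pics/{n}0.png",cv2.resize(p[:,:,::-1],(768,576),interpolation=cv2.INTER_CUBIC))
    print(n,cams.get_calibration(n))
E
```

```text
pics
{'time': 0.0, 'joint_positions': array([ 1.22596364e+00,  2.60688729e-01, -1.39380163e-01,  1.17270996e+00,
        2.27752453e-05,  1.57080409e+00]), 'joint_velocities': array([-0.00132065,  0.00097042, -0.00153117,  0.00159433,  0.00062329,
        0.0007769 ]), 'joint_torque': array([ 7.52736760e-04, -4.05675495e+01,  2.53922403e+01,  1.86792528e-02,
        2.43669128e-04,  6.31770945e-06]), 'tcp_pos': array([0.17724757, 0.4934933 , 0.2554582 ]), 'tcp_rot': array([ 1.71567113e-01,  9.85171936e-01, -9.74612584e-04, -1.81279400e-04]), 'ft_force': array([-0.45697799,  0.12366928,  0.87884954]), 'ft_torque': array([-0.05856113, -0.00754366,  0.02568437]), 'opening': 0.9997530669072503}
scene {'camera_matrix': array([[350.71888921,   0.        , 257.41403683],
       [  0.        , 350.71888921, 191.68782423],
       [  0.        ,   0.        ,   1.        ]]), 'k1': -0.013476561844894066, 'extrinsics': array([[ 0.04941722,  0.99873959, -0.00878443, -0.06708576],
       [ 0.84340916, -0.04643943, -0.53526102, -0.47320676],
       [-0.53499432,  0.01904225, -0.84464103,  1.08958907],
       [ 0.        ,  0.        ,  0.        ,  1.        ]])}
top {'camera_matrix': array([[381.22926349,   0.        , 262.76694144],
       [  0.        , 381.22926349, 196.66013009],
       [  0.        ,   0.        ,   1.        ]]), 'k1': 0.023553865529665707, 'extrinsics': array([[-0.09757289, -0.99522741, -0.00139274,  0.09923546],
       [-0.97470182,  0.09584311, -0.20191699,  0.59410875],
       [ 0.2010868 , -0.01834412, -0.97940165,  0.94454486],
       [ 0.        ,  0.        ,  0.        ,  1.        ]])}
```

View pics/scene0.png

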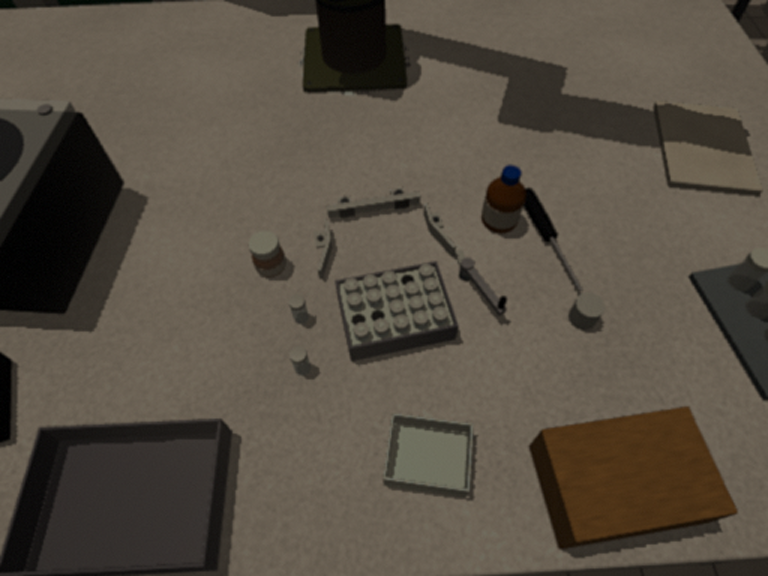

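View pics/top0.png

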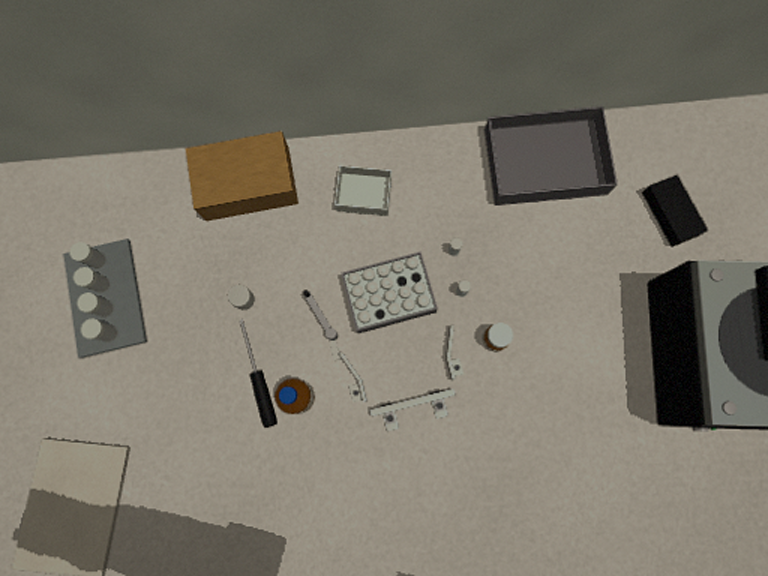

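The station is at about (400,370), the tray at (390,290), and the keeper runs from (330,335) to (305,293), all in the enlarged top picture. Next I'll take closer crops.

```bash
python3 - <<'E'
import cv2, numpy as np
p=np.load("top0.npz")["p"]
c=p[160:290,190:340,::-1]; cv2.imwrite("pics/topc.png",cv2.resize(np.clip(c*1.5,0,255).astype(np.uint8),None,fx=4.6,fy=4.6,interpolation=cv2.INTER_CUBIC)[:598])
p=np.load("scene0.npz")["p"]
c=p[120:245,200:350,::-1]; cv2.imwrite("pics/scenec.png",cv2.resize(np.clip(c*1.5,0,255).astype(np.uint8),None,fx=4.6,fy=4.6,interpolation=cv2.INTER_CUBIC)[:598])
E
cat > h.py <<'E'
import numpy as np, cv2
from station import env, cams
def ray(n,u,v):
    c=cams.get_calibration(n);K=c["camera_matrix"]
    x=cv2.undistortPoints(np.array([[[u,v]]],float),K,np.array([c["k1"],0,0,0]))[0,0]
    E=c["extrinsics"];R=E[:3,:3];t=E[:3,3]
    return -R.T@t, R.T@np.array([x[0],x[1],1])
def at(n,u,v,z):
    o,d=ray(n,u,v); return o+d*(z-o[2])/d[2]
def proj(n,P):
    c=cams.get_calibration(n);E=c["extrinsics"]
    q,_=cv2.projectPoints(np.array(P,float).reshape(-1,3),cv2.Rodrigues(E[:3,:3])[0],E[:3,3],c["camera_matrix"],np.array([c["k1"],0,0,0]))
    return q[:,0]
E
```

```text
(no output)
```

View pics/topc.png

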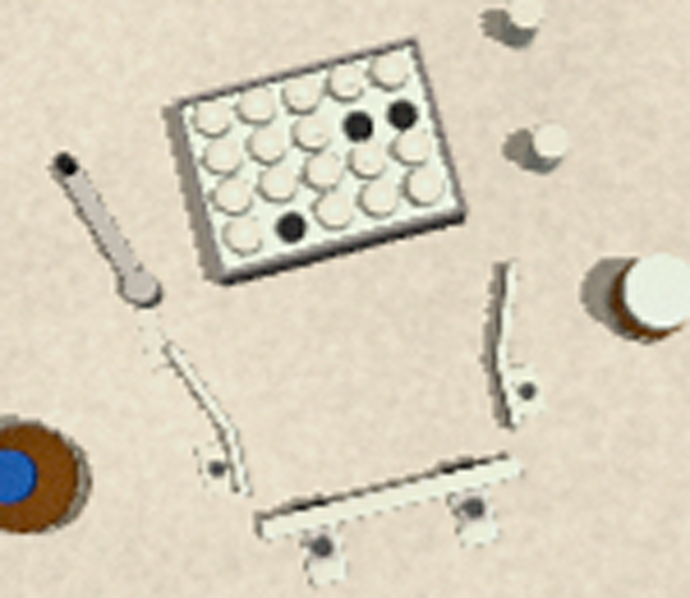

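View pics/scenec.png

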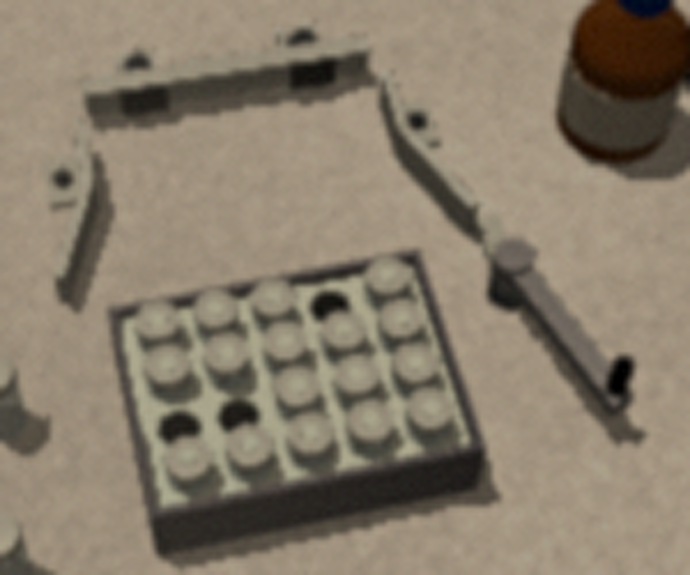

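```bash
cat > fit.py <<'E'
from h import *
from scipy.optimize import least_squares
def o(n,c):
    u0,v0=(190,160) if n=="top" else (200,120)
    return [u0+(c[0]+.5)/4.6-.5, v0+(c[1]+.5)/4.6-.5]
def fit(pts,x0):
    # pts: (cam, crop px, local xyz)
    def res(x):
        r=[]
        for n,c,l in pts:
            P=[x[0]+np.cos(x[2])*l[0]-np.sin(x[2])*l[1],x[1]+np.sin(x[2])*l[0]+np.cos(x[2])*l[1],l[2]]
            r+=list(proj(n,P)[0]-o(n,c))
        return np.array(r)
    s=least_squares(res,x0); return s.x,res(s.x).reshape(-1,2)
E
python3 - <<'E'
from fit import *
np.set_printoptions(precision=4,suppress=True)
T={"top":[((175,105),(.055,.075,.04)),((415,42),(.055,-.075,.04)),((463,212),(-.055,-.075,.04)),((222,272),(-.055,.075,.04))],
"scene":[((112,312),(-.055,-.075,.04)),((420,255),(-.055,.075,.04)),((480,450),(.055,.075,.04)),((157,520),(.055,-.075,.04))]}
S={"top":[((235,430),(.04,.078,.026)),((170,345),(.095,.1,.026)),((500,352),(.04,-.078,.026)),((508,265),(.095,-.1,.026)),((140,283),(.1315,.112,.032))],
"scene":[((378,80),(0,.078,.026)),((70,290),(.095,-.1,.026)),((92,170),(.04,-.078,.026)),((478,208),(.095,.1,.026)),((514,252),(.1315,.112,.032))]}
for nm,D,x0 in(("tray",T,(.5,0,0.2)),("station",S,(.35,0,0.2))):
    for pts in ([("top",)+q for q in D["top"]],[("scene",)+q for q in D["scene"]],[(n,)+q for n in D for q in D[n]]):
        x,r=fit(pts,x0); print(nm,x); print(r.round(1).tolist())
print("pin top", at("top",*o("top",(65,162)),.052), at("scene",*o("scene",(623,362)),.052))
print("pivot",at("top",*o("top",(140,283)),.032),at("scene",*o("scene",(514,252)),.032))
E
```

```text
tray [0.6145 0.0498 0.1632]
[[-0.6, -1.0], [0.5, -1.0], [1.0, 0.3], [-0.9, 1.6]]
tray [0.6148 0.0493 0.1713]
[[-0.7, -0.2], [0.1, -0.7], [1.8, 0.4], [-1.2, 0.2]]
tray [0.6146 0.0495 0.168 ]
[[-0.6, -0.9], [0.4, -1.2], [1.2, 0.1], [-0.7, 1.6], [-0.6, -0.3], [0.3, -0.7], [1.8, 0.4], [-1.2, 0.0]]
station [0.4363 0.03   0.153 ]
[[-0.1, -0.7], [1.2, -0.3], [-0.9, 1.6], [-0.2, -1.3], [0.0, 0.8]]
station [0.4355 0.0289 0.1635]
[[0.3, -1.6], [-0.2, -2.0], [1.0, 3.0], [-1.7, -0.1], [0.6, 0.8]]
station [0.436  0.0294 0.1585]
[[0.1, -0.5], [1.3, 0.0], [-0.8, 1.5], [-0.2, -1.3], [0.0, 1.2], [0.5, -1.3], [-0.3, -2.0], [1.0, 3.0], [-1.6, 0.3], [0.6, 1.2]]
pin top [0.6231 0.1964 0.052 ] [0.6209 0.196  0.052 ]
pivot [0.5515 0.1605 0.032 ] [0.5449 0.1597 0.032 ]
```

```bash
cat > ov.py <<'E'
from fit import *
def draw(tag,st,tr,src,out,k=None):
    for n in("top","scene"):
        p=src[n]
        u0,v0=(190,160) if n=="top" else (200,120)
        c=p[v0:v0+125,u0:u0+150,::-1]; im=cv2.resize(np.clip(c*1.5,0,255).astype(np.uint8),None,fx=5,fy=5,interpolation=cv2.INTER_CUBIC)
        def L(pose,pts,col,closed=False):
            x,y,a=pose
            P=[[x+np.cos(a)*l[0]-np.sin(a)*l[1],y+np.sin(a)*l[0]+np.cos(a)*l[1],l[2]] for l in pts]
            q=((proj(n,P)-[u0,v0]+.5)*5-.5)
            cv2.polylines(im,[q.round().astype(np.int32)],closed,col,1)
        L(tr,[(.055,.075,.04),(.055,-.075,.04),(-.055,-.075,.04),(-.055,.075,.04)],(0,0,255),True)
        for s in(1,-1): L(st,[(0,s*.078,.026),(.04,s*.078,.026),(.095,s*.1,.026)],(0,160,0))
        L(st,[(0,-.076,.026),(0,.076,.026)],(255,0,0))
        L(st,[(.1315+.007*np.cos(t),.112+.007*np.sin(t),.03) for t in np.linspace(0,6.3,30)],(255,0,255))
        if k is not None:
            d=np.array([np.cos(k),-np.sin(k)]); b=np.array([.1315,.112]); L(st,[(*b,.03),(*(b+.083*d),.03),(*(b+.083*d),.052)],(255,0,255))
        cv2.imwrite(f"pics/{out}_{n}.png",im[:600])
E
python3 - <<'E'
from ov import *
src={n:np.load(f"{n}0.npz")["p"] for n in("top","scene")}
st=(.436,.0294,.1585)
P=np.array([.622,.1962]);b=np.array([.1315,.112]);a=st[2];R=np.array([[np.cos(a),-np.sin(a)],[np.sin(a),np.cos(a)]])
l=R.T@(P-np.array(st[:2])); d=l-b; print(d,np.hypot(*d),-np.arctan2(d[1],d[0]),R@b+st[:2])
draw("",st,(.6146,.0495,.168),src,"ov0",-np.arctan2(d[1],d[0]))
E
```

```text
[0.07849576 0.02335147] 0.08189551640812259 -0.2891497201676203 [0.5481739  0.16075169]
```

View pics/ov0_top.png

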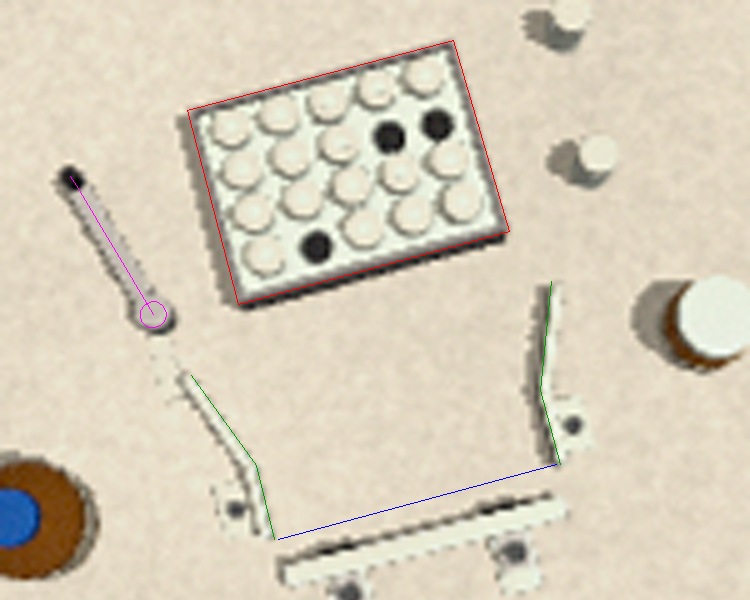

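View pics/ov0_scene.png

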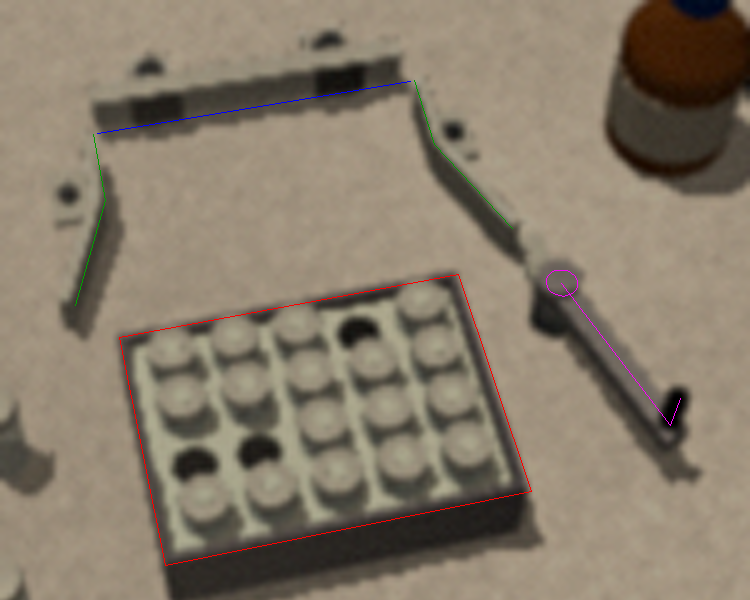

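Run:
```python
from fit import *
np.set_printoptions(precision=4,suppress=True)
st=np.array((.436,.0294,.1585));tr=np.array((.6146,.0495,.168))
def loc(P,f): 
    d=np.array(P[:2])-f[:2];c,s=np.cos(f[2]),np.sin(f[2]);return np.array([c*d[0]+s*d[1],-s*d[0]+c*d[1]])
def w(l,f): c,s=np.cos(f[2]),np.sin(f[2]);return np.array([f[0]+c*l[0]-s*l[1],f[1]+s*l[0]+c*l[1]])
oo=lambda c:(190+(c[0]+.5)/5-.5,160+(c[1]+.5)/5-.5)
os_=lambda c:(200+(c[0]+.5)/5-.5,120+(c[1]+.5)/5-.5)
for q in((282,560),(558,495)): P=at("top",*oo(q),.026); print("stop edge top",P,loc(P,st))
for q in((94,100),(402,57)): P=at("scene",*os_(q),.026); print("stop edge scene",P,loc(P,st))
for q in((334,210),(388,214)): P=at("top",q[0]*2/3,q[1]*2/3,.035); print("bin near",P, loc(P,tr))
for q in((395,418),(472,427)): P=at("scene",q[0]*2/3,q[1]*2/3,.035); print("bin near",P, loc(P,tr))
print("tray in st",loc(tr,st)); print("approach",w((.080,0),tr))
s=env.state();t=np.r_[w((.080,0),tr),.2]-s["tcp_pos"]
from scipy.spatial.transform import Rotation as Ro
print("tool delta",Ro.from_quat(s["tcp_rot"]).inv().apply(t), s["time"])
```

```text
stop edge top [0.4128 0.1034 0.026 ] [-0.0113  0.0767]
stop edge top [ 0.4321 -0.0446  0.026 ] [-0.0155 -0.0724]
stop edge scene [ 0.4273 -0.0471  0.026 ] [-0.0207 -0.0742]
stop edge scene [0.4085 0.1021 0.026 ] [-0.0157  0.0761]
bin near [0.7778 0.1358 0.035 ] [0.1753 0.0578]
bin near [0.7602 0.0366 0.035 ] [ 0.1414 -0.0371]
bin near [0.7756 0.04   0.035 ] [ 0.1571 -0.0363]
bin near [0.7917 0.1329 0.035 ] [0.1886 0.0526]
tray in st [ 0.1795 -0.0083]
approach [0.6935 0.0629]
tool delta [-0.6314 -0.2308  0.0559] 0.1
```

Run:
```python
import cv2, numpy as np
def mk(n,u0,v0,w,h,f,out):
    p=np.load(n+"0.npz")["p"][v0:v0+h,u0:u0+w,::-1].astype(float)
    p=np.clip((p-40)*1.6,0,255).astype(np.uint8)
    cv2.imwrite(out,cv2.resize(p,None,fx=f,fy=f,interpolation=cv2.INTER_CUBIC))
mk("top",215,210,99,74,8,"pics/t8.png")
mk("scene",210,124,99,74,8,"pics/s8.png")
```

```text
(no output)
```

View pics/t8.png

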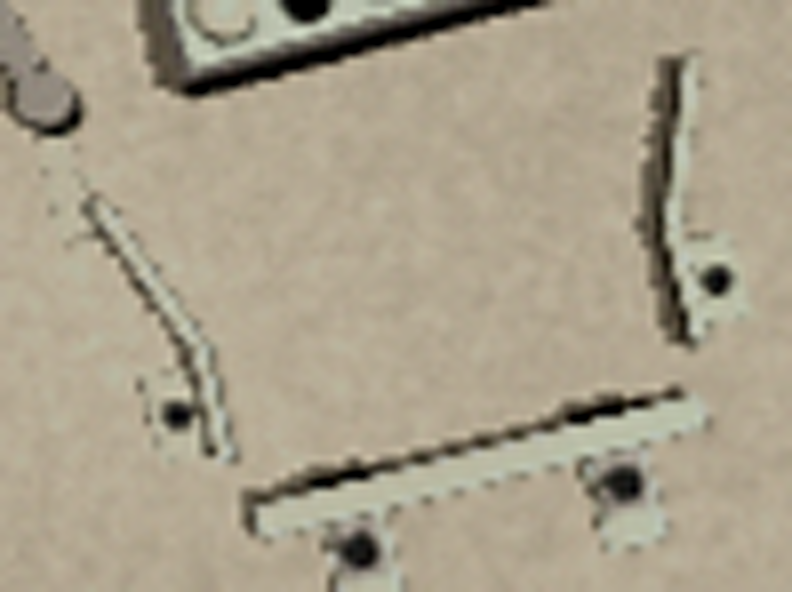

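View pics/s8.png

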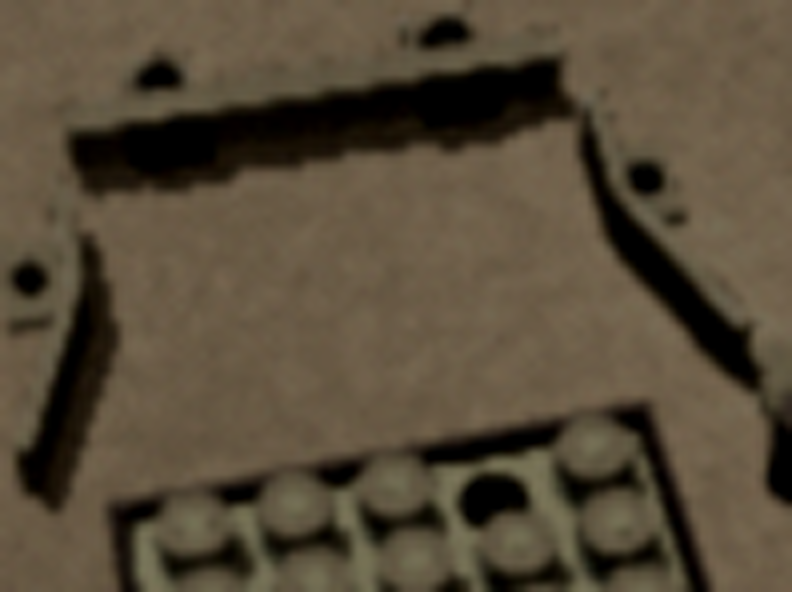

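```bash
cat > fit2.py <<'E'
from h import *
from scipy.optimize import least_squares
np.set_printoptions(precision=4,suppress=True)
U={"top":(215,210),"scene":(210,124)}
D=[("top",(100,192),(.095,.1,.026)),("top",(213,350),(.04,.078,.026)),("top",(236,455),(0,.078,.026)),
("top",(685,60),(.095,-.1,.026)),("top",(670,215),(.04,-.078,.026)),("top",(690,340),(0,-.078,.026)),
("top",(256,506),("s",.076,.026)),("top",(690,400),("s",-.076,.026)),
("scene",(70,135),("s",-.076,.026)),("scene",(560,60),("s",.076,.026)),
("scene",(585,112),(0,.078,.026)),("scene",(612,205),(.04,.078,.026)),("scene",(745,328),(.095,.1,.026)),
("scene",(80,235),(0,-.078,.026)),("scene",(75,295),(.04,-.078,.026)),("scene",(22,455),(.095,-.1,.026))]
def run(D):
    def res(x):
        r=[]
        for n,c,l in D:
            l0=x[3] if l[0]=="s" else l[0]
            P=[x[0]+np.cos(x[2])*l0-np.sin(x[2])*l[1],x[1]+np.sin(x[2])*l0+np.cos(x[2])*l[1],l[2]]
            r+=list(proj(n,P)[0]-[U[n][0]+(c[0]+.5)/8-.5,U[n][1]+(c[1]+.5)/8-.5])
        return np.array(r)
    s=least_squares(res,(.436,.03,.15,0),loss="soft_l1"); print(s.x); print(res(s.x).reshape(-1,2).round(1).tolist())
run([d for d in D if d[0]=="top"]);run([d for d in D if d[0]=="scene"]);run(D)
E
python3 fit2.py
```

```text
[ 0.4368  0.0305  0.1436 -0.0173]
[[0.7, 0.1], [-0.7, -1.4], [-0.1, 0.4], [-0.1, -1.1], [-0.9, 1.3], [0.5, 0.4], [-0.4, 0.3], [1.5, -0.5]]
[ 0.4385  0.0293  0.1458 -0.0194]
[[-0.6, 0.2], [0.2, -0.1], [-0.2, -0.8], [0.4, 0.3], [-1.0, 2.0], [-1.6, -6.0], [1.4, -0.3], [1.6, 0.7]]
[ 0.4375  0.0298  0.146  -0.0182]
[[0.9, -0.0], [-0.5, -1.7], [0.1, 0.1], [-0.0, -1.4], [-0.8, 1.0], [0.7, 0.0], [-0.0, 0.4], [1.8, -0.5], [-0.3, 0.2], [0.5, -0.1], [-0.0, -1.1], [0.6, -0.0], [-0.8, 1.6], [-1.3, -6.4], [1.6, -0.6], [1.8, 0.4]]
```

{"fn": "step_arm", "kwargs": {
  "increments": [
    [1,-0.02,-0.01,0,-0.03],
    [1,-0.06,-0.02,0,-0.1],
    [1,-0.11,-0.04,0,-0.2],
    [1,-0.16,-0.06,0,-0.3],
    [1,-0.21,-0.08,0,-0.4],
    [1,-0.26,-0.095,0.01,-0.49],
    [1,-0.31,-0.115,0.02,-0.49],
    [1,-0.36,-0.135,0.03,-0.49],
    [1,-0.41,-0.15,0.04,-0.49],
    [1,-0.46,-0.17,0.05,-0.49],
    [1,-0.51,-0.19,0.056,-0.49],
    [1,-0.55,-0.205,0.056,-0.49]
  ]
}}

```text
time: 1.3
tcp_pos: [0.6045, 0.1314, 0.2003]
tcp_rot: [-0.072, 0.997, -0.001, -0.001]
ft_force: [-0.8, 1.4, 0.1]
opening: 0.999
```

```bash
cat > pos.py <<'E'
from h import *
from scipy.spatial.transform import Rotation as Ro
np.set_printoptions(precision=4,suppress=True)
S=np.array((.437,.030,.146))
def stat(verbose=1):
    s=env.state();R=Ro.from_quat(s["tcp_rot"]).as_matrix()
    ya=np.arctan2(R[1,1],R[0,1])-np.pi/2
    d=s["tcp_pos"][:2]-S[:2];c,n=np.cos(S[2]),np.sin(S[2]);l=np.array([c*d[0]+n*d[1],-n*d[0]+c*d[1]])
    f=s["ft_force"]; fs=np.array([c*f[0]+n*f[1],-n*f[0]+c*f[1],f[2]])
    print("t",round(s["time"],2),"tcp",s["tcp_pos"],"st",l,"yaw",round(ya,4),"F_st",fs,"j",s["joint_positions"],"op",round(s["opening"],3))
    return s,R
if __name__=="__main__": stat()
E
python3 - <<'E'
from pos import *
s,R=stat(); tr=np.array((.6146,.0495,.168)); a=.168
t=np.array([tr[0]+.08*np.cos(a),tr[1]+.08*np.sin(a),.2])
print(R.T@(t-s["tcp_pos"]), R[:,2])
E
```

```text
t 1.3 tcp [0.6045 0.1314 0.2003] st [0.1805 0.0759] yaw 0.145 F_st [-0.5564  1.4555  0.1073] j [ 0.2146  0.4486  0.0002  1.1256 -0.0013  0.0696] op 0.999
[-0.0781 -0.0807  0.0002] [-0.0028 -0.0019 -1.    ]
```

{"fn": "step_arm", "kwargs": {
  "increments": [
    [1,-0.03,-0.03,0,0],
    [1,-0.06,-0.06,0,0],
    [1,-0.08,-0.08,0.02,0],
    [1,-0.08,-0.08,0.06,0],
    [1,-0.08,-0.08,0.1,0],
    [1,-0.08,-0.08,0.12,0],
    [1,-0.08,-0.08,0.12,0]
  ]
}}

```text
time: 2.0
tcp_pos: [0.6912, 0.063, 0.0751]
tcp_rot: [-0.072, 0.997, -0.001, -0.006]
ft_force: [-0.2, -0.5, 1.1]
opening: 0.996
```

Run:
```python
from pos import *
stat()
for n,(u0,v0) in(("top",(200,130)),("scene",(180,130))):
    p,d=cams.camera(n); cv2.imwrite(f"pics/a_{n}.png",cv2.resize(np.clip(p[v0:v0+115,u0:u0+155,::-1]*1.5,0,255).astype(np.uint8),None,fx=5,fy=5,interpolation=cv2.INTER_CUBIC))
```

```text
t 2.0 tcp [0.6912 0.063  0.0751] st [ 0.2563 -0.0043] yaw 0.1447 F_st [-0.2898 -0.425   1.0839] j [ 0.0916  0.6639  0.0476  0.9673 -0.0016 -0.0531] op 0.996
```

View pics/a_top.png

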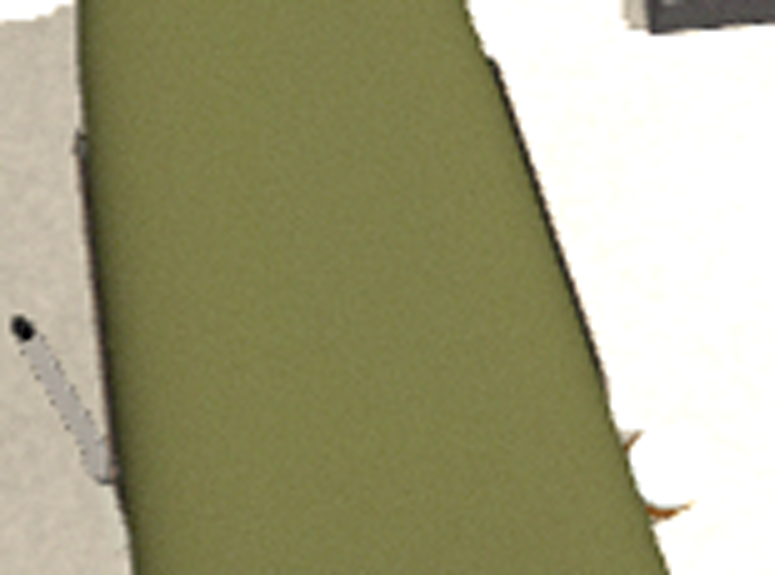

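View pics/a_scene.png

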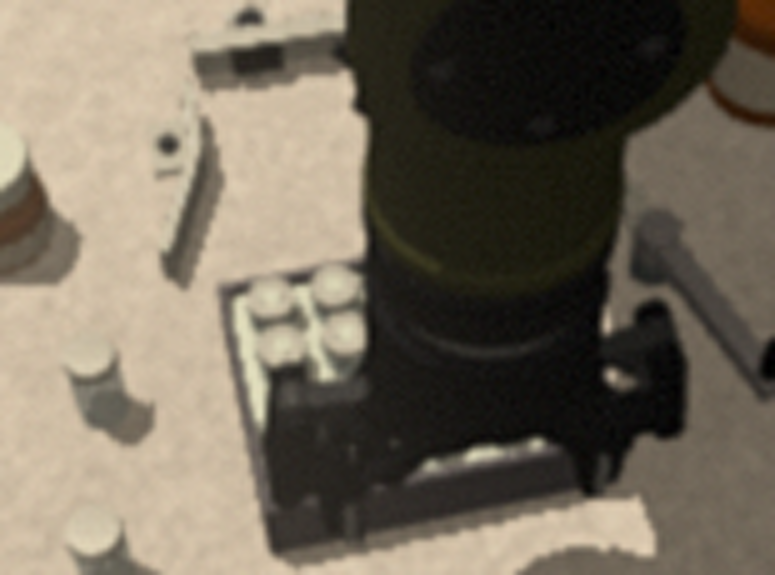

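{"fn": "step_arm", "kwargs": {
  "increments": [
    [1,-0.006,0,0.005,0],
    [1,-0.006,0,0.015,0],
    [1,-0.006,0,0.025,0],
    [1,-0.006,0,0.035,0],
    [1,-0.006,0,0.042,0],
    [1,-0.006,0,0.045,0],
    [1,-0.006,0,0.045,0]
  ]
}}

```text
time: 2.8
tcp_pos: [0.6998, 0.0643, 0.0341]
tcp_rot: [-0.072, 0.997, -0.001, -0.003]
ft_force: [-0.7, -0.5, -0.7]
opening: 0.997
```

Run:
```python
from pos import *
stat()
for n,(u0,v0) in(("scene",(180,130)),):
    p,d=cams.camera(n); cv2.imwrite(f"pics/b_{n}.png",cv2.resize(np.clip(p[v0:v0+115,u0:u0+155,::-1]*1.8,0,255).astype(np.uint8),None,fx=5,fy=5,interpolation=cv2.INTER_CUBIC))
```

```text
t 2.8 tcp [0.6998 0.0643 0.0341] st [ 0.265  -0.0043] yaw 0.145 F_st [-0.7394 -0.4393 -0.6961] j [ 0.0923  0.708   0.0185  0.8869 -0.0016 -0.0528] op 0.997
```

View pics/b_scene.png

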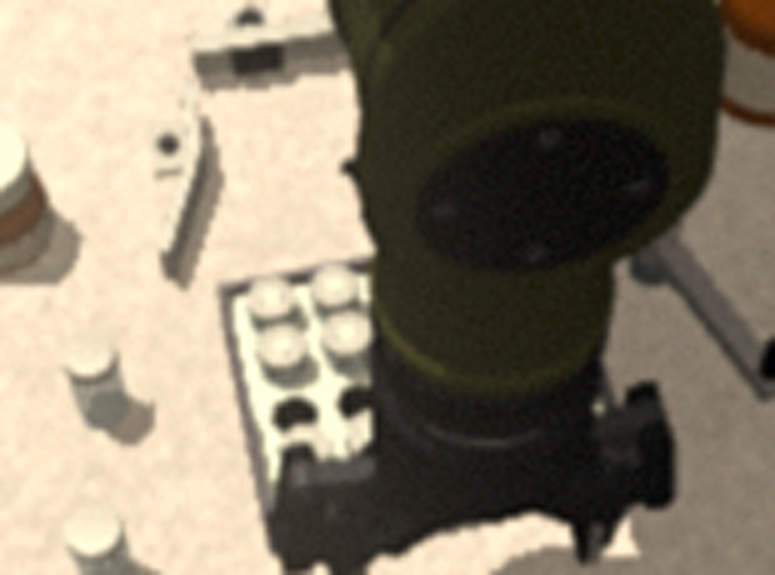

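{"fn": "step_arm", "kwargs": {
  "increments": [
    [1,0.003,0,0.002,0],
    [1,0.006,0,0.003,0],
    [1,0.009,0,0.003,0],
    [1,0.012,0,0.003,0],
    [1,0.014,0,0.003,0],
    [1,0.016,0,0.003,0],
    [1,0.018,0,0.003,0],
    [1,0.02,0,0.003,0],
    [1,0.022,0,0.003,0],
    [1,0.024,0,0.003,0],
    [1,0.026,0,0.003,0],
    [1,0.028,0,0.003,0]
  ]
}}

```text
time: 4.05
tcp_pos: [0.6729, 0.0603, 0.032]
tcp_rot: [-0.072, 0.997, -0.001, -0.002]
ft_force: [2.3, 0.2, -0.6]
opening: 0.997
```

```bash
python3 pos.py
```

```text
t 4.05 tcp [0.6729 0.0603 0.032 ] st [ 0.2378 -0.0043] yaw 0.1449 F_st [ 2.3319 -0.1893 -0.6496] j [ 0.0901  0.6678 -0.0718  0.8347 -0.0015 -0.0548] op 0.997
```

{"fn": "step_arm", "kwargs": {
  "increments": [
    [1,0.003,0,0,0],
    [1,0.006,0.001,0,0],
    [1,0.009,0.001,0,0],
    [1,0.012,0.001,0,0],
    [1,0.015,0.001,0,0],
    [1,0.018,0.002,0,0],
    [1,0.021,0.002,0,0],
    [1,0.024,0.002,0,0],
    [1,0.027,0.002,0,0],
    [1,0.03,0.002,0,0]
  ]
}}

```text
time: 5.05
tcp_pos: [0.6427, 0.058, 0.032]
tcp_rot: [-0.072, 0.997, -0.001, -0.002]
ft_force: [2.4, -0.0, -2.0]
opening: 0.996
```

Run:
```python
from pos import *
stat()
for n,(u0,v0) in(("scene",(180,110)),):
    p,d=cams.camera(n); np.savez("c.npz",p=p); cv2.imwrite(f"pics/c_{n}.png",cv2.resize(np.clip(p[v0:v0+115,u0:u0+155,::-1]*1.8,0,255).astype(np.uint8),None,fx=5,fy=5,interpolation=cv2.INTER_CUBIC))
```

```text
t 5.05 tcp [0.6427 0.058  0.032 ] st [ 0.2075 -0.0022] yaw 0.145 F_st [ 2.4082 -0.3874 -2.0044] j [ 0.0907  0.6238 -0.1624  0.7883 -0.0014 -0.0543] op 0.996
```

View pics/c_scene.png

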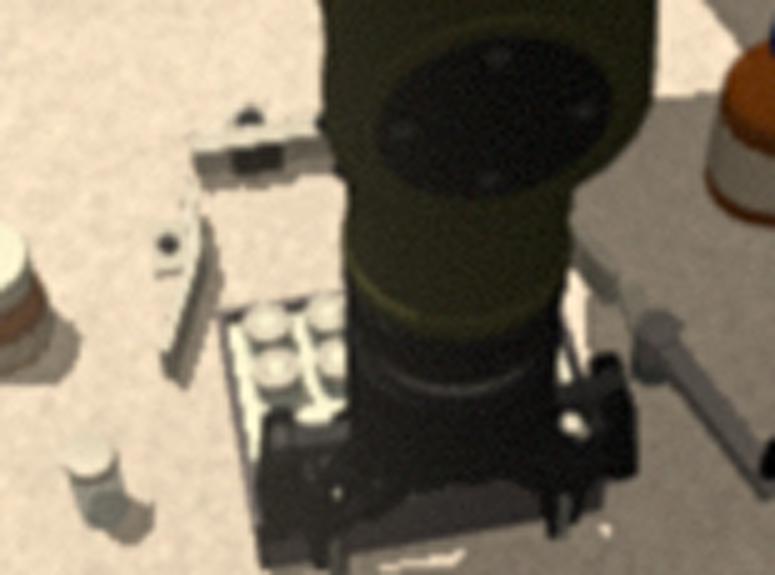

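Run:
```python
from pos import *
def sl(P):
    d=P[:2]-S[:2];c,n=np.cos(S[2]),np.sin(S[2]);return np.array([c*d[0]+n*d[1],-n*d[0]+c*d[1]])
for q in((222,316),(258,545)): P=at("scene",180+(q[0]+.5)/5-.5,110+(q[1]+.5)/5-.5,.04); print(sl(P))
for q in((112,312),(157,520),(420,255),(480,450)): P=at("scene",200+(q[0]+.5)/4.6-.5,120+(q[1]+.5)/4.6-.5,.04); print("orig",sl(P))
```

```text
[ 0.0885 -0.076 ]
[ 0.2037 -0.0781]
orig [ 0.1264 -0.0816]
orig [ 0.2356 -0.078 ]
orig [0.1236 0.0661]
orig [0.2303 0.0664]
```

{"fn": "step_arm", "kwargs": {
  "increments": [
    [1,0.003,0,0,0],
    [1,0.007,0,0,0],
    [1,0.011,0,0,0],
    [1,0.015,0.001,0,0],
    [1,0.019,0.001,0,0],
    [1,0.023,0.001,0,0],
    [1,0.027,0.001,0,0],
    [1,0.031,0.001,0,0],
    [1,0.035,0.002,0,0],
    [1,0.039,0.002,0,0],
    [1,0.042,0.002,0,0],
    [1,0.044,0.002,0,0]
  ]
}}

```text
time: 6.3
tcp_pos: [0.5978, 0.0535, 0.0322]
tcp_rot: [-0.072, 0.997, -0.001, -0.002]
ft_force: [1.8, 0.4, -0.7]
opening: 0.998
```

Run:
```python
from pos import *
stat()
for n,(u0,v0) in(("scene",(180,110)),):
    p,d=cams.camera(n); np.savez("c.npz",p=p); cv2.imwrite(f"pics/d_{n}.png",cv2.resize(np.clip(p[v0:v0+115,u0:u0+155,::-1]*1.8,0,255).astype(np.uint8),None,fx=5,fy=5,interpolation=cv2.INTER_CUBIC))
```

```text
t 6.3 tcp [0.5978 0.0535 0.0322] st [ 0.1626 -0.0001] yaw 0.1449 F_st [ 1.8654  0.1763 -0.7437] j [ 0.0899  0.5615 -0.2884  0.7256 -0.0013 -0.055 ] op 0.998
```

View pics/d_scene.png

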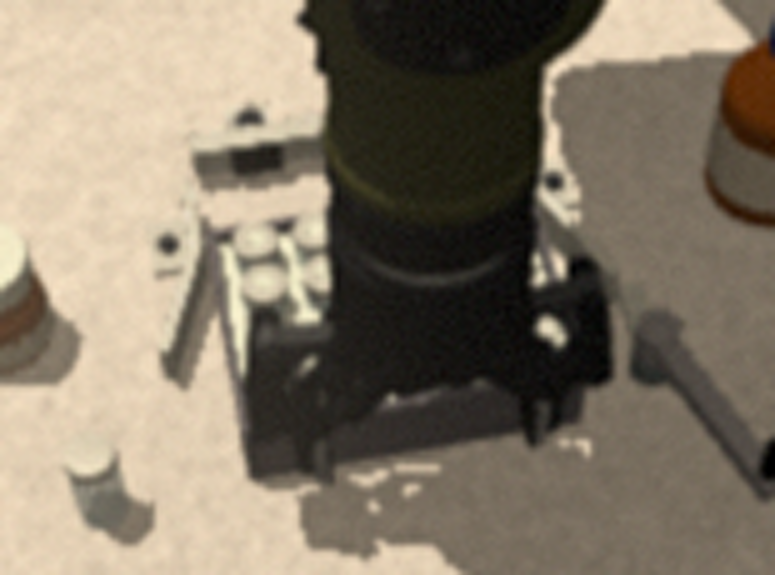

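{"fn": "step_arm", "kwargs": {
  "increments": [
    [1,0.002,0,0,0],
    [1,0.004,0,0,0],
    [1,0.006,0,0,0],
    [1,0.008,0,0,0],
    [1,0.01,0,0,0],
    [1,0.012,0,0,0],
    [1,0.014,0,0,0],
    [1,0.016,0,0,0],
    [1,0.018,0,0,0],
    [1,0.02,0,0,0],
    [1,0.022,0,0,0],
    [1,0.024,0,0,0]
  ]
}}

```text
time: 7.55
tcp_pos: [0.5735, 0.05, 0.0323]
tcp_rot: [-0.072, 0.997, -0.001, -0.003]
ft_force: [2.5, -0.0, -2.1]
opening: 0.997
```

Run:
```python
from pos import *
stat()
for n,(u0,v0) in(("scene",(180,110)),):
    p,d=cams.camera(n); np.savez("c.npz",p=p); cv2.imwrite(f"pics/e_{n}.png",cv2.resize(np.clip(p[v0:v0+115,u0:u0+155,::-1]*1.8,0,255).astype(np.uint8),None,fx=5,fy=5,interpolation=cv2.INTER_CUBIC))
```

```text
t 7.55 tcp [0.5735 0.05   0.0323] st [ 0.138  -0.0001] yaw 0.1449 F_st [ 2.4362 -0.3649 -2.0923] j [ 0.0877  0.5285 -0.3538  0.6938 -0.0014 -0.0573] op 0.997
```

View pics/e_scene.png

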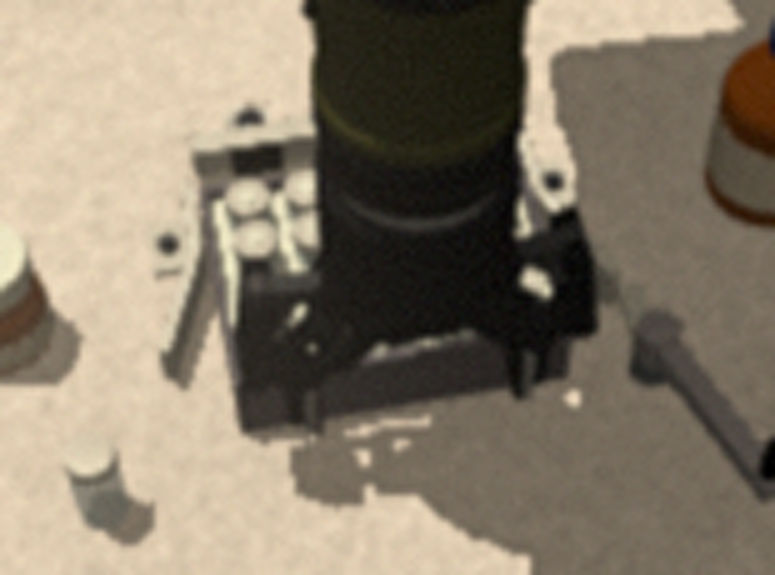

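{"fn": "step_arm", "kwargs": {
  "increments": [
    [1,0.0015,0,0,0],
    [1,0.003,0,0,0],
    [1,0.0045,0,0,0],
    [1,0.006,0,0,0],
    [1,0.007,0,0,0],
    [1,0.008,0,0,0],
    [1,0.009,0,0,0],
    [1,0.01,0,0,0],
    [1,0.011,0,0,0],
    [1,0.012,0,0,0]
  ]
}}

```text
time: 8.6
tcp_pos: [0.5612, 0.0482, 0.0323]
tcp_rot: [-0.072, 0.997, -0.001, -0.003]
ft_force: [2.6, 0.4, -2.0]
opening: 1.0
```

Run:
```python
from pos import *
stat()
for n,(u0,v0) in(("scene",(200,120)),):
    p,d=cams.camera(n); np.savez("c.npz",p=p); cv2.imwrite(f"pics/f_{n}.png",cv2.resize(np.clip(p[v0:v0+75,u0:u0+100,::-1]*1.8,0,255).astype(np.uint8),None,fx=8,fy=8,interpolation=cv2.INTER_CUBIC))
```

```text
t 8.6 tcp [0.5612 0.0482 0.0323] st [ 0.1255 -0.0001] yaw 0.1449 F_st [ 2.6201 -0.0269 -2.013 ] j [ 0.0864  0.512  -0.3861  0.6785 -0.0014 -0.0584] op 1.0
```

View pics/f_scene.png

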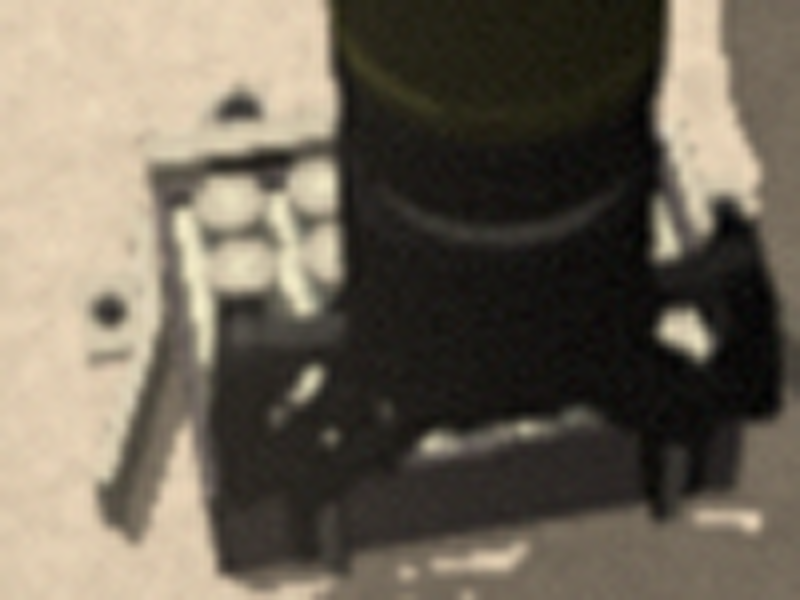

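{"fn": "step_arm", "kwargs": {
  "increments": [
    [1,0.001,0,0,0],
    [1,0.002,0,0,0],
    [1,0.003,0,0,0],
    [1,0.004,0,0,0],
    [1,0.005,0,0,0],
    [1,0.006,0,0,0]
  ]
}}

```text
time: 9.25
tcp_pos: [0.5549, 0.0473, 0.0324]
tcp_rot: [-0.072, 0.997, -0.001, -0.003]
ft_force: [2.6, 0.6, -1.0]
opening: 0.997
```

{"fn": "step_arm", "kwargs": {
  "increments": [
    [1,0.001,0,0,0],
    [1,0.002,0,0,0],
    [1,0.003,0,0,0],
    [1,0.004,0,0,0]
  ]
}}

```text
time: 9.65
tcp_pos: [0.5508, 0.0467, 0.0324]
tcp_rot: [-0.072, 0.997, -0.001, -0.003]
ft_force: [2.4, -0.5, -1.8]
opening: 0.998
```

```bash
python3 pos.py
```

```text
t 9.65 tcp [0.5508 0.0467 0.0324] st [ 0.115  -0.0001] yaw 0.1449 F_st [ 2.276  -0.7908 -1.78  ] j [ 0.0853  0.4983 -0.4129  0.6658 -0.0014 -0.0596] op 0.998
```

Near wall is now at about -6 mm. I'll go on in small steps.

{"fn": "step_arm", "kwargs": {
  "increments": [
    [1,0.001,0,0,0],
    [1,0.002,0,0,0],
    [1,0.003,0,0,0]
  ]
}}

```text
time: 9.95
tcp_pos: [0.5477, 0.0462, 0.0324]
tcp_rot: [-0.072, 0.997, -0.001, -0.003]
ft_force: [3.0, 0.4, -2.7]
opening: 0.999
```

{"fn": "step_arm", "kwargs": {
  "increments": [
    [1,0.0007,0,0,0],
    [1,0.0014,0,0,0],
    [1,0.002,0,0,0]
  ]
}}

```text
time: 10.25
tcp_pos: [0.5456, 0.0459, 0.0323]
tcp_rot: [-0.072, 0.997, -0.001, -0.003]
ft_force: [1.4, 0.4, -1.2]
opening: 0.999
```

{"fn": "step_arm", "kwargs": {
  "increments": [
    [1,0.0007,0,0,0],
    [1,0.0014,0,0,0],
    [1,0.002,0,0,0]
  ]
}}

```text
time: 10.55
tcp_pos: [0.5436, 0.0456, 0.0324]
tcp_rot: [-0.072, 0.997, -0.001, -0.003]
ft_force: [2.9, 0.5, -2.0]
opening: 1.0
```

{"fn": "step_arm", "kwargs": {
  "increments": [
    [1,0.0005,0,0,0],
    [1,0.001,0,0,0],
    [1,0.0015,0,0,0]
  ]
}}

```text
time: 10.85
tcp_pos: [0.5428, 0.0456, 0.0325]
tcp_rot: [-0.072, 0.997, -0.001, -0.002]
ft_force: [4.4, -0.0, -2.5]
opening: 0.999
```

{"fn": "step_arm", "kwargs": {
  "increments": [
    [1,0.001,0,0,0],
    [1,0.0015,0,0,0],
    [1,0.002,0,0,0]
  ]
}}

```text
time: 11.15
tcp_pos: [0.5427, 0.0457, 0.0331]
tcp_rot: [-0.073, 0.997, -0.0, -0.001]
ft_force: [5.4, 0.6, -2.2]
opening: 1.001
```

{"fn": "step_arm", "kwargs": {
  "increments": [
    [1,0.001,0,0,0],
    [1,0.0015,0,0,0],
    [1,0.002,0,0,0]
  ]
}}

```text
time: 11.45
tcp_pos: [0.5426, 0.0457, 0.0337]
tcp_rot: [-0.073, 0.997, -0.0, 0.001]
ft_force: [5.6, 1.5, -2.4]
opening: 1.003
```

{"fn": "step_arm", "kwargs": {
  "increments": [
    [1,0.002,0,0.001,0],
    [1,0.003,0,0.001,0],
    [1,0.0035,0,0.001,0],
    [1,0.004,0,0.001,0]
  ]
}}

```text
time: 11.85
tcp_pos: [0.5425, 0.0458, 0.0339]
tcp_rot: [-0.073, 0.997, 0.0, 0.005]
ft_force: [9.4, 2.6, -0.9]
opening: 1.002
```

```bash
python3 pos.py
```

```text
t 11.85 tcp [0.5425 0.0458 0.0339] st [0.1067 0.0002] yaw 0.1466 F_st [ 9.7082  1.2231 -0.9417] j [ 0.0839  0.4765 -0.4498  0.6347  0.0004 -0.0626] op 1.002
```

{"fn": "step_arm", "kwargs": {
  "increments": [
    [1,0.004,0,0.001,0],
    [1,0.0045,0,0.001,0],
    [1,0.005,0,0.001,0],
    [1,0.0055,0,0.001,0],
    [1,0.0055,0,0.001,0]
  ]
}}

```text
time: 12.35
tcp_pos: [0.5425, 0.0457, 0.0346]
tcp_rot: [-0.073, 0.997, 0.001, 0.01]
ft_force: [11.0, 2.5, -2.1]
opening: 1.0
```

```bash
python3 pos.py
```

```text
t 12.35 tcp [0.5425 0.0457 0.0346] st [0.1066 0.0002] yaw 0.1468 F_st [11.1998  0.8721 -2.0535] j [ 0.0835  0.47   -0.4601  0.6207  0.0011 -0.0633] op 1.0
```

{"fn": "step_arm", "kwargs": {
  "increments": [
    [1,0.0055,0,0.001,0],
    [1,0.006,0,0.001,0],
    [1,0.0065,0,0.001,0],
    [1,0.007,0,0.001,0],
    [1,0.007,0,0.001,0],
    [1,0.007,0,0.001,0]
  ]
}}

```text
time: 12.95
tcp_pos: [0.5424, 0.0457, 0.0359]
tcp_rot: [-0.073, 0.997, 0.001, 0.016]
ft_force: [11.8, 2.9, -1.1]
opening: 0.998
```

```bash
python3 pos.py
```

```text
t 12.95 tcp [0.5424 0.0457 0.0359] st [0.1065 0.0002] yaw 0.147 F_st [12.0736  1.1714 -1.1406] j [ 0.0829  0.4613 -0.4727  0.6038  0.0021 -0.064 ] op 0.998
```

{"fn": "step_arm", "kwargs": {
  "increments": [
    [1,0.007,0,0.002,0],
    [1,0.0075,0,0.002,0],
    [1,0.008,0,0.002,0],
    [1,0.0085,0,0.002,0],
    [1,0.0085,0,0.002,0],
    [1,0.0085,0,0.002,0],
    [1,0.0085,0,0.002,0],
    [1,0.0085,0,0.002,0],
    [1,0.0085,0,0.002,0]
  ]
}}

```text
time: 13.85
tcp_pos: [0.5422, 0.0457, 0.0365]
tcp_rot: [-0.073, 0.997, 0.002, 0.024]
ft_force: [13.2, 2.8, -0.2]
opening: 1.003
```

```bash
python3 pos.py
```

```text
t 13.85 tcp [0.5422 0.0457 0.0365] st [0.1064 0.0002] yaw 0.1471 F_st [13.4621  0.8752 -0.2415] j [ 0.0823  0.4521 -0.4888  0.5815  0.0034 -0.0648] op 1.003
```

{"fn": "step_arm", "kwargs": {
  "increments": [
    [1,0.009,0,0.002,0],
    [1,0.009,0,0.002,0],
    [1,0.009,0,0.002,0],
    [1,0.009,0,0.002,0],
    [1,0.009,0,0.002,0],
    [1,0.009,0,0.002,0],
    [1,0.009,0,0.002,0],
    [1,0.009,0,0.002,0],
    [1,0.009,0,0.002,0],
    [1,0.009,0,0.002,0]
  ]
}}

```text
time: 14.85
tcp_pos: [0.5422, 0.0457, 0.0374]
tcp_rot: [-0.073, 0.997, 0.003, 0.032]
ft_force: [13.9, 4.0, 0.6]
opening: 1.005
```

Run:
```python
from pos import *
stat()
p,d=cams.camera("scene"); u0,v0=180,110
cv2.imwrite(f"pics/g_scene.png",cv2.resize(np.clip(p[v0:v0+115,u0:u0+155,::-1]*1.8,0,255).astype(np.uint8),None,fx=5,fy=5,interpolation=cv2.INTER_CUBIC))
```

```text
t 14.85 tcp [0.5422 0.0457 0.0374] st [0.1063 0.0002] yaw 0.1471 F_st [14.3002  1.9047  0.6482] j [ 0.0815  0.4424 -0.5055  0.5579  0.0047 -0.0655] op 1.005
```

View pics/g_scene.png

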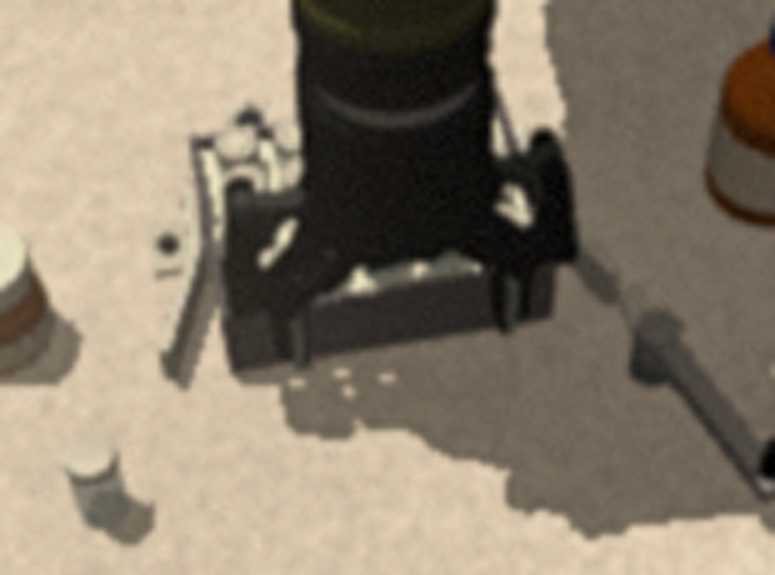

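{"fn": "step_arm", "kwargs": {
  "increments": [
    [1,0.004,0,0.001,0],
    [1,0,0,0,0],
    [1,-0.004,0,0,0],
    [1,-0.01,0,0,0],
    [1,-0.018,0,0,0],
    [1,-0.026,0,0,0],
    [1,-0.034,0,0,0],
    [1,-0.036,0,-0.01,0],
    [1,-0.038,0,-0.03,0],
    [1,-0.04,0,-0.06,0],
    [1,-0.04,0,-0.09,0],
    [1,-0.04,0,-0.09,0]
  ]
}}

```text
time: 16.1
tcp_pos: [0.579, 0.0509, 0.1349]
tcp_rot: [-0.073, 0.997, 0.003, 0.037]
ft_force: [0.2, 0.5, -0.5]
opening: 1.001
```

Run:
```python
from pos import *
s,R=stat(); print(R)
```

```text
t 16.1 tcp [0.579  0.0509 0.1349] st [0.1435 0.    ] yaw 0.1472 F_st [ 0.2453  0.4627 -0.4698] j [ 0.0854  0.3828 -0.2935  0.8211  0.0044 -0.0616] op 1.001
[[-0.9865 -0.1466  0.0726]
 [-0.1462  0.9892  0.0107]
 [-0.0734 -0.0001 -0.9973]]
```

```bash
cat > kp.py <<'E'
from pos import *
def tgt(a,off,z,k=0.083):
    p=np.array([.1315+k*np.cos(a),.112-k*np.sin(a)]); b=np.array([np.sin(a),np.cos(a)]); q=p+b*off
    c,n=np.cos(S[2]),np.sin(S[2]); return np.array([S[0]+c*q[0]-n*q[1],S[1]+n*q[0]+c*q[1],z]), np.pi/2-a+S[2]
def inc(R,s,P,yawy):
    tip=P-np.array([R[0,2],R[1,2],0])*.025
    d=R.T@(tip-s["tcp_pos"]); cur=np.arctan2(R[1,1],R[0,1]); return np.r_[d,-(yawy-cur)]
E
python3 - <<'E'
from kp import *
s,R=stat()
print(inc(R,s,*tgt(-.32,.032,.135))); print(inc(R,s,*tgt(-.32,.032,.063)))
p,d=cams.camera("top"); u0,v0=190,150
cv2.imwrite(f"pics/h_top.png",cv2.resize(np.clip(p[v0:v0+115,u0:u0+155,::-1]*1.6,0,255).astype(np.uint8),None,fx=5,fy=5,interpolation=cv2.INTER_CUBIC))
E
```

```text
t 16.1 tcp [0.579  0.0509 0.1349] st [0.1435 0.    ] yaw 0.1472 F_st [ 0.2453  0.4627 -0.4698] j [ 0.0854  0.3828 -0.2935  0.8211  0.0044 -0.0616] op 1.001
[-0.0549  0.1684  0.0039 -0.3188]
[-0.0497  0.1684  0.0757 -0.3188]
```

View pics/h_top.png

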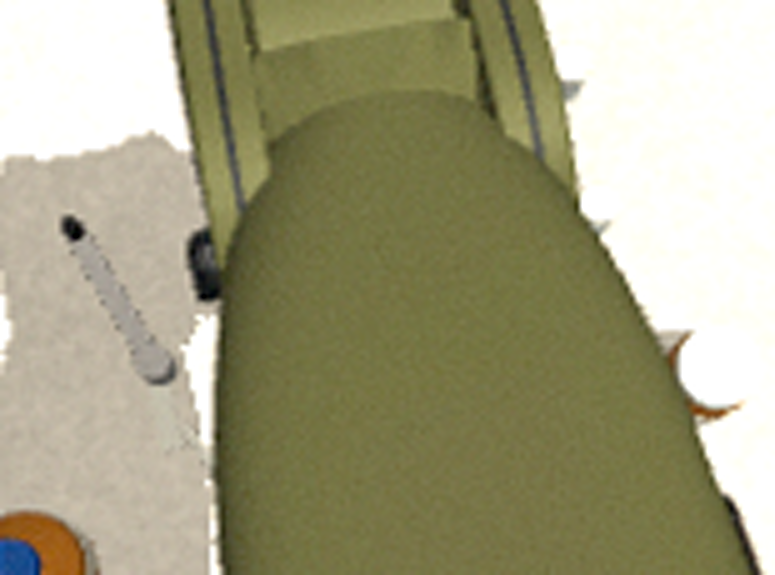

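{"fn": "step_arm", "kwargs": {
  "increments": [
    [1,-0.01,0.02,0,-0.05],
    [0.8,-0.02,0.05,0,-0.13],
    [0.5,-0.03,0.09,0,-0.22],
    [0.2,-0.045,0.13,0,-0.32],
    [0,-0.055,0.16,0.004,-0.32],
    [0,-0.055,0.168,0.004,-0.32],
    [0,-0.055,0.168,0.004,-0.32],
    [0,-0.055,0.168,0.004,-0.32]
  ]
}}

```text
time: 16.95
tcp_pos: [0.6068, 0.224, 0.1319]
tcp_rot: [-0.231, 0.972, -0.003, 0.034]
ft_force: [0.7, 0.0, 0.3]
opening: 0.001
```

Run:
```python
from kp import *
s,R=stat()
print(inc(R,s,*tgt(-.32,.032,.063)))
p,d=cams.camera("top"); u0,v0=190,150
cv2.imwrite(f"pics/i_top.png",cv2.resize(np.clip(p[v0:v0+115,u0:u0+155,::-1]*1.6,0,255).astype(np.uint8),None,fx=5,fy=5,interpolation=cv2.INTER_CUBIC))
p,d=cams.camera("scene"); u0,v0=200,110
cv2.imwrite(f"pics/i_scene.png",cv2.resize(np.clip(p[v0:v0+115,u0:u0+155,::-1]*1.6,0,255).astype(np.uint8),None,fx=5,fy=5,interpolation=cv2.INTER_CUBIC))
```

```text
t 16.95 tcp [0.6068 0.224  0.1319] st [0.1962 0.1672] yaw 0.4661 F_st [ 0.7145 -0.0834  0.2778] j [ 0.3607  0.4919 -0.1167  0.8956 -0.0156 -0.1066] op 0.001
[0.0019 0.002  0.0689 0.0001]
```

View pics/i_top.png

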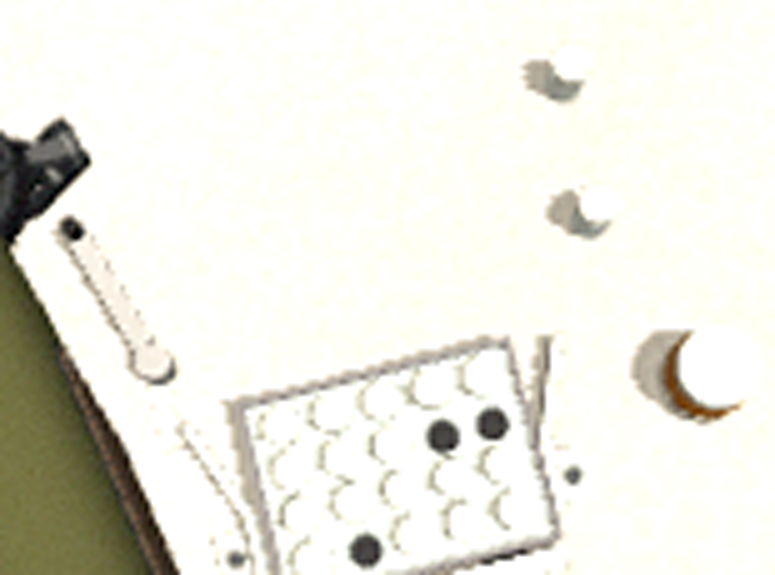

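View pics/i_scene.png

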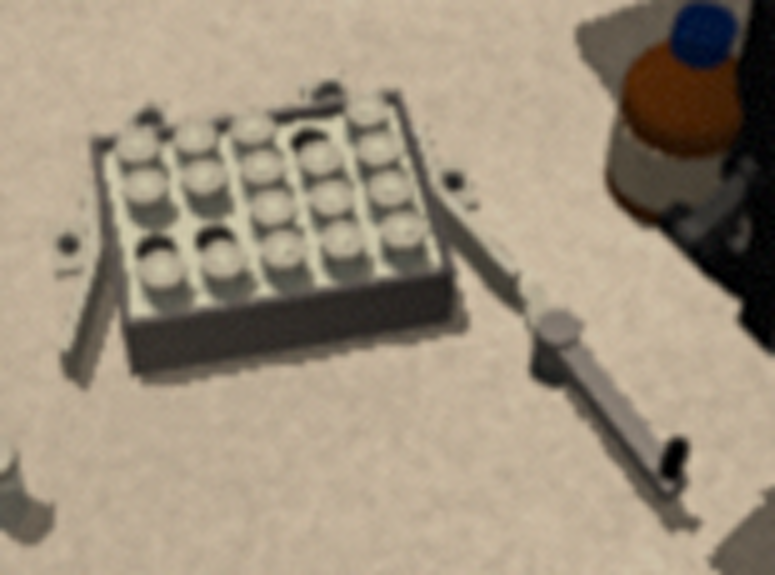

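Run:
```python
from kp import *
for n,q,z in(("solvent",(288,396),.11),("crimp",(240,297),.04),("driver tip",(241,322),.005)): print(n,at("top",q[0]/1.5,q[1]/1.5,z))
print(at("scene",510/1.5,172/1.5,.11))
# tray pose now, scene crop corners
D=[((95,138),(-.055,-.075)),((400,95),(-.055,.075)),((452,270),(.055,.075)),((128,320),(.055,-.075))]
from scipy.optimize import least_squares
px=[[200+(c[0]+.5)/5-.5,110+(c[1]+.5)/5-.5] for c,_ in D]
def res(x): return (proj("scene",[[x[0]+np.cos(x[2])*l[0]-np.sin(x[2])*l[1],x[1]+np.sin(x[2])*l[0]+np.cos(x[2])*l[1],.04] for _,l in D])-px).ravel()
x=least_squares(res,(.48,.03,.15)).x; d=x[:2]-S[:2];c,n=np.cos(S[2]),np.sin(S[2]);print(x,c*d[0]+n*d[1],-n*d[0]+c*d[1],x[2]-S[2],res(x).round(1))
```

```text
solvent [0.4424 0.2278 0.11  ]
crimp [0.6286 0.3155 0.04  ]
driver tip [0.5895 0.3246 0.005 ]
[0.4443 0.2264 0.11  ]
[0.4751 0.035  0.136 ] 0.03841449208159008 -0.0006025986843328432 -0.010043776179037595 [-0.7 -0.4  0.6 -1.   1.1  0.2 -1.   0.7]
```

{"fn": "step_arm", "kwargs": {
  "increments": [
    [0,0.002,0.002,0.02,0],
    [0,0.002,0.002,0.045,0],
    [0,0.002,0.002,0.062,0],
    [0,0.002,0.002,0.069,0],
    [0,0.002,0.002,0.069,0],
    [0,0.002,0.002,0.069,0]
  ]
}}

```text
time: 17.65
tcp_pos: [0.6099, 0.2247, 0.0643]
tcp_rot: [-0.23, 0.973, -0.003, 0.035]
ft_force: [0.0, -0.9, 0.3]
opening: 0.002
```

Run:
```python
from kp import *
s,R=stat()
for a in np.arange(-.32,.5,.08): print(round(a,2),inc(R,s,*tgt(a,.017,.063)))
p,d=cams.camera("top"); u0,v0=160,130
cv2.imwrite(f"pics/j_top.png",cv2.resize(p[v0:v0+115,u0:u0+155,::-1],None,fx=5,fy=5,interpolation=cv2.INTER_CUBIC))
p,d=cams.camera("scene"); u0,v0=250,110
cv2.imwrite(f"pics/j_scene.png",cv2.resize(np.clip(p[v0:v0+115,u0:u0+155,::-1]*1.6,0,255).astype(np.uint8),None,fx=5,fy=5,interpolation=cv2.INTER_CUBIC))
```

```text
t 17.65 tcp [0.6099 0.2247 0.0643] st [0.1994 0.1674] yaw 0.464 F_st [-0.1007 -0.858   0.3453] j [ 0.36    0.5553 -0.2007  0.746  -0.0155 -0.1054] op 0.002
-0.32 [ 0.0006 -0.0137  0.0015 -0.002 ]
-0.24 [-0.0005 -0.0204  0.0018  0.078 ]
-0.16 [-0.0011 -0.0271  0.002   0.158 ]
-0.08 [-0.0011 -0.0339  0.0021  0.238 ]
0.0 [-0.0005 -0.0406  0.0022  0.318 ]
0.08 [ 0.0005 -0.0473  0.0023  0.398 ]
0.16 [ 0.0021 -0.0539  0.0024  0.478 ]
0.24 [ 0.0042 -0.0604  0.0024  0.558 ]
0.32 [ 0.0068 -0.0666  0.0023  0.638 ]
0.4 [ 0.0099 -0.0726  0.0023  0.718 ]
0.48 [ 0.0135 -0.0784  0.0021  0.798 ]
```

View pics/j_top.png

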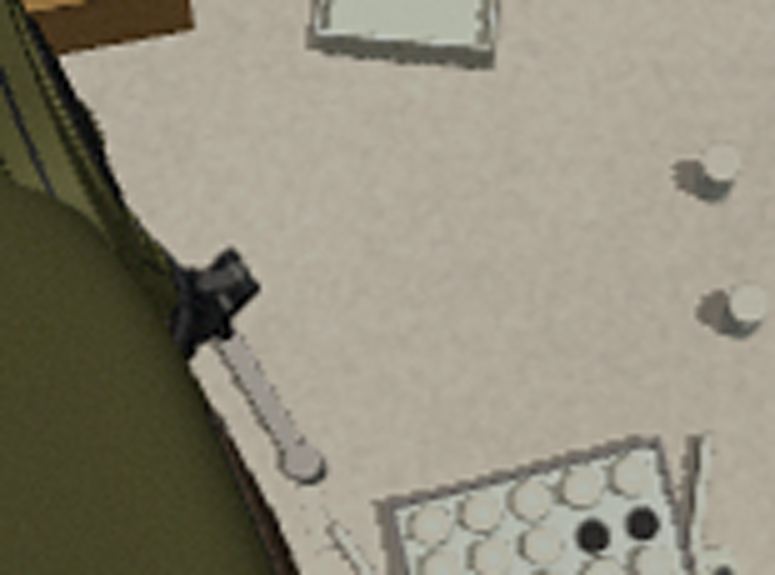

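View pics/j_scene.png

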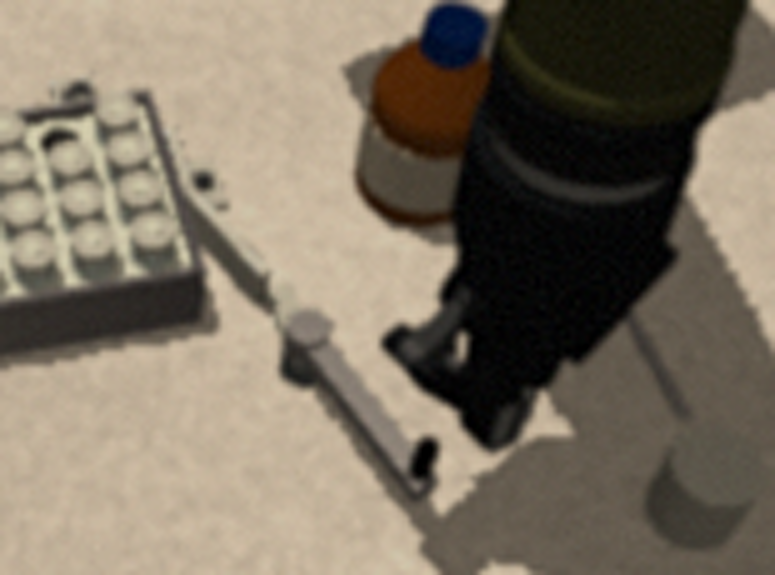

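{"fn": "step_arm", "kwargs": {
  "increments": [
    [0,0,-0.007,0.001,0],
    [0,0,-0.014,0.002,0],
    [0,0,-0.02,0.002,0.08],
    [0,-0.001,-0.027,0.002,0.16],
    [0,-0.001,-0.034,0.002,0.24],
    [0,0,-0.041,0.002,0.32],
    [0,0,-0.047,0.002,0.4],
    [0,0.002,-0.054,0.002,0.48],
    [0,0.004,-0.06,0.002,0.56],
    [0,0.007,-0.067,0.002,0.64],
    [0,0.01,-0.073,0.002,0.72],
    [0,0.013,-0.078,0.002,0.8]
  ]
}}

```text
time: 18.95
tcp_pos: [0.6347, 0.149, 0.0643]
tcp_rot: [0.168, 0.985, 0.011, 0.035]
ft_force: [1.4, 0.9, 0.1]
opening: -0.006
```

Run:
```python
from kp import *
s,R=stat()
for a in np.arange(.5,1.41,.08): print(round(a,2),inc(R,s,*tgt(a,.017,.063)))
p,d=cams.camera("top"); u0,v0=160,130
cv2.imwrite(f"pics/k_top.png",cv2.resize(p[v0:v0+115,u0:u0+155,::-1],None,fx=5,fy=5,interpolation=cv2.INTER_CUBIC))
p,d=cams.camera("scene"); u0,v0=220,110
cv2.imwrite(f"pics/k_scene.png",cv2.resize(np.clip(p[v0:v0+115,u0:u0+155,::-1]*1.6,0,255).astype(np.uint8),None,fx=5,fy=5,interpolation=cv2.INTER_CUBIC))
```

```text
t 18.95 tcp [0.6347 0.149  0.0643] st [0.2129 0.089 ] yaw -0.3374 F_st [1.4802 0.6717 0.0908] j [ 0.2334  0.5557 -0.2001  0.7418 -0.0062  0.5718] op -0.006
0.5 [ 0.0012 -0.0028  0.0011  0.0166]
0.58 [ 0.0002 -0.0095  0.001   0.0966]
0.66 [-0.0002 -0.0162  0.0008  0.1766]
0.74 [-0.0002 -0.023   0.0005  0.2566]
0.82 [ 0.0005 -0.0297  0.0002  0.3366]
0.9 [ 0.0016 -0.0364 -0.0001  0.4166]
0.98 [ 0.0033 -0.043  -0.0004  0.4966]
1.06 [ 0.0055 -0.0494 -0.0008  0.5766]
1.14 [ 0.0082 -0.0556 -0.0012  0.6566]
1.22 [ 0.0114 -0.0615 -0.0016  0.7366]
1.3 [ 0.0151 -0.0672 -0.002   0.8166]
1.38 [ 0.0192 -0.0726 -0.0025  0.8966]
```

View pics/k_scene.png

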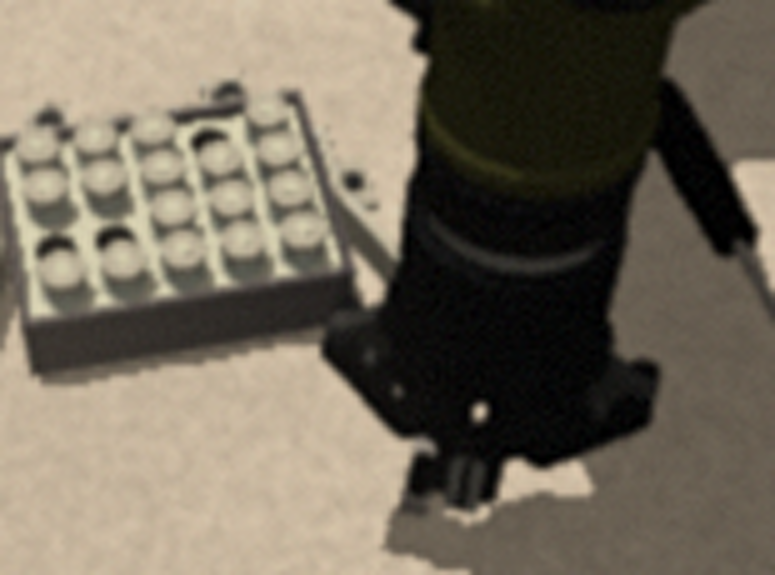

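View pics/k_top.png

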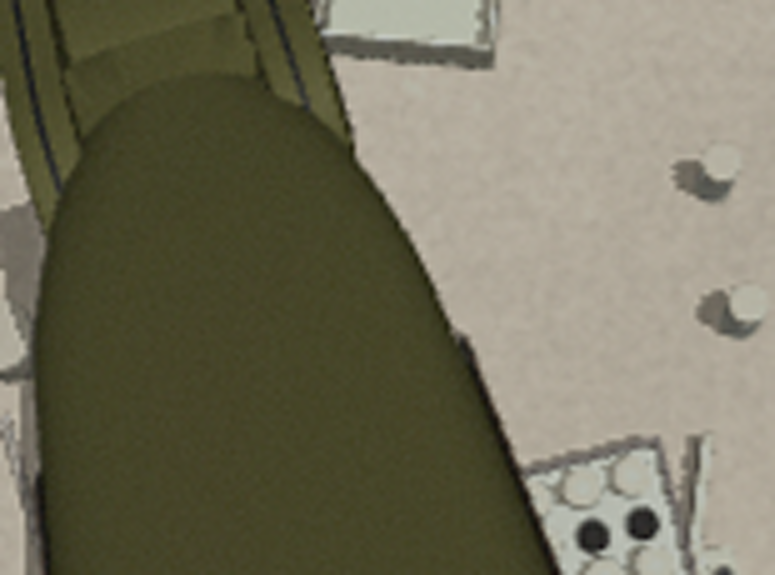

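Run:
```python
from kp import *
s,R=stat()
for z in (.05,.07,.09,.11,.13):
    P=at("scene",220+330/5,110+350/5,z); print(z,P, R.T@(P-s["tcp_pos"]))
```

```text
t 19.05 tcp [0.6343 0.1486 0.0642] st [0.2125 0.0886] yaw -0.3349 F_st [-0.4496 -0.6224  0.3667] j [ 0.2331  0.5556 -0.2006  0.7422 -0.0067  0.5688] op 0.001
0.05 [0.5689 0.1003 0.05  ] [ 0.0466 -0.0676  0.0089]
0.07 [0.5824 0.0978 0.07  ] [ 0.0318 -0.0648 -0.0101]
0.09 [0.5959 0.0953 0.09  ] [ 0.017  -0.062  -0.0291]
0.11 [0.6094 0.0929 0.11  ] [ 0.0021 -0.0592 -0.0481]
0.13 [0.6229 0.0904 0.13  ] [-0.0127 -0.0565 -0.0671]
```

{"fn": "step_arm", "kwargs": {
  "increments": [
    [0,0.001,-0.003,0.001,0.02],
    [0,0,-0.01,0.001,0.1],
    [0,0,-0.016,0.001,0.18],
    [0,0,-0.023,0,0.26],
    [0,0,-0.03,0,0.34],
    [0,0.002,-0.036,0,0.42],
    [0,0.003,-0.043,0,0.5],
    [0,0.005,-0.049,-0.001,0.58],
    [0,0.008,-0.056,-0.001,0.66],
    [0,0.011,-0.062,-0.002,0.74],
    [0,0.015,-0.067,-0.002,0.82],
    [0,0.019,-0.073,-0.002,0.9]
  ]
}}

```text
time: 20.25
tcp_pos: [0.5928, 0.0859, 0.0628]
tcp_rot: [0.58, 0.814, 0.026, 0.027]
ft_force: [0.9, 0.5, 1.2]
opening: -0.002
```

Run:
```python
from kp import *
s,R=stat()
for a in np.arange(1.38,1.65,.03): print(round(a,2),inc(R,s,*tgt(a,.017,.063)))
p,d=cams.camera("scene"); u0,v0=200,110
cv2.imwrite(f"pics/l_scene.png",cv2.resize(np.clip(p[v0:v0+115,u0:u0+155,::-1]*1.6,0,255).astype(np.uint8),None,fx=5,fy=5,interpolation=cv2.INTER_CUBIC))
```

```text
t 20.25 tcp [0.5928 0.0859 0.0628] st [0.1623 0.0326] yaw -1.2379 F_st [0.9527 0.3905 1.2201] j [ 0.144   0.481  -0.3463  0.6693 -0.0002  1.3824] op -0.002
1.38 [ 0.0011  0.     -0.0002 -0.0039]
1.41 [ 0.0006 -0.0025 -0.0003  0.0261]
1.44 [ 0.0002 -0.005  -0.0005  0.0561]
1.47 [-0.0001 -0.0075 -0.0007  0.0861]
1.5 [-0.0004 -0.01   -0.0009  0.1161]
1.53 [-0.0006 -0.0125 -0.0011  0.1461]
1.56 [-0.0007 -0.0151 -0.0012  0.1761]
1.59 [-0.0007 -0.0176 -0.0014  0.2061]
1.62 [-0.0006 -0.0201 -0.0016  0.2361]
1.65 [-0.0005 -0.0227 -0.0018  0.2661]
```

View pics/l_scene.png

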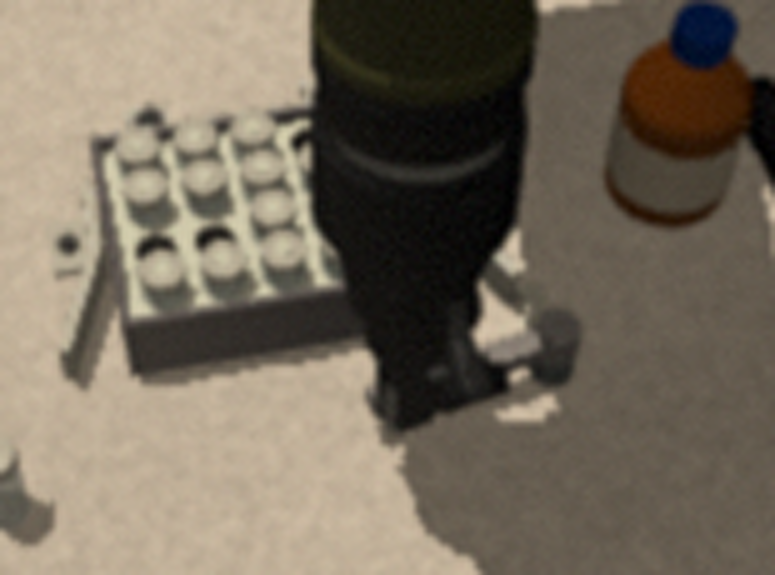

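Keeper is nearly closed. Next is the slow final push to its end stop.

{"fn": "step_arm", "kwargs": {
  "increments": [
    [0,0.001,-0.003,0,0.03],
    [0,0,-0.005,0,0.06],
    [0,0,-0.0075,-0.001,0.09],
    [0,0,-0.01,-0.001,0.12],
    [0,0,-0.0125,-0.001,0.15],
    [0,0,-0.015,-0.001,0.18]
  ]
}}

```text
time: 20.9
tcp_pos: [0.578, 0.0803, 0.0628]
tcp_rot: [0.653, 0.757, 0.028, 0.025]
ft_force: [4.7, -0.1, -1.4]
opening: 0.001
```

{"fn": "step_arm", "kwargs": {
  "increments": [
    [0,0,-0.001,0,0],
    [0,0,-0.002,0,0],
    [0,0,-0.003,0,0]
  ]
}}

```text
time: 21.2
tcp_pos: [0.5777, 0.0803, 0.0632]
tcp_rot: [0.652, 0.757, 0.03, 0.026]
ft_force: [7.3, 0.7, -4.3]
opening: 0.001
```

Run:
```python
from kp import *
s,R=stat()
p,d=cams.camera("scene"); u0,v0=200,110
cv2.imwrite(f"pics/m_scene.png",cv2.resize(np.clip(p[v0:v0+115,u0:u0+155,::-1]*1.6,0,255).astype(np.uint8),None,fx=5,fy=5,interpolation=cv2.INTER_CUBIC))
```

```text
t 21.2 tcp [0.5777 0.0803 0.0632] st [0.1465 0.0293] yaw -1.4228 F_st [ 7.3285 -0.4192 -4.3008] j [ 0.1383  0.4558 -0.3922  0.6436 -0.0005  1.5611] op 0.001
```

View pics/m_scene.png

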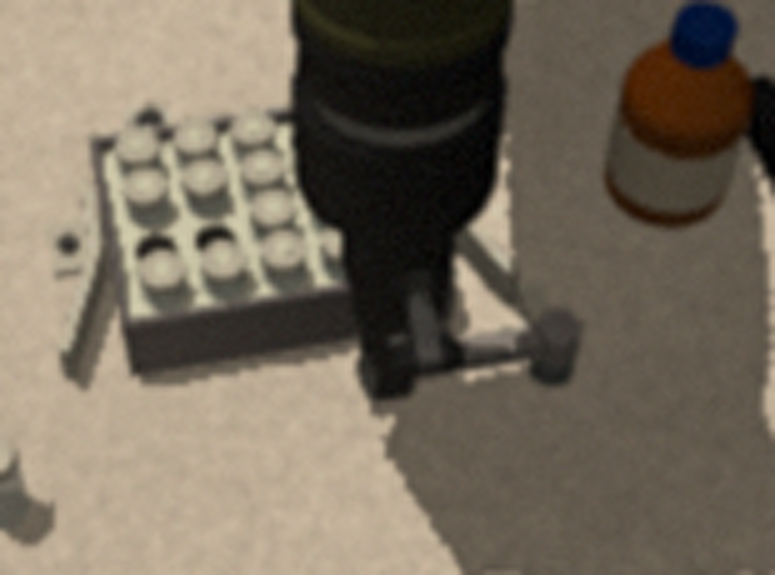

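{"fn": "step_arm", "kwargs": {
  "increments": [
    [0,0,0.003,0,0],
    [0,0,0.01,0,0],
    [0,0,0.02,0,0],
    [0,0,0.03,0,0],
    [0,0,0.035,-0.02,0],
    [0,0,0.04,-0.05,0],
    [0,0,0.05,-0.09,0],
    [0,0.02,0.09,-0.12,0],
    [0,0.06,0.12,-0.13,0],
    [0,0.11,0.13,-0.13,0],
    [0,0.15,0.13,-0.13,0],
    [0,0.15,0.13,-0.13,0]
  ]
}}

```text
time: 22.45
tcp_pos: [0.6733, 0.2527, 0.2025]
tcp_rot: [0.65, 0.759, 0.031, 0.025]
ft_force: [0.1, -0.1, -0.7]
opening: 0.004
```

Run:
```python
from kp import *
s,R=stat()
p,d=cams.camera("scene"); u0,v0=200,110
cv2.imwrite(f"pics/n_scene.png",cv2.resize(np.clip(p[v0:v0+115,u0:u0+155,::-1]*1.6,0,255).astype(np.uint8),None,fx=5,fy=5,interpolation=cv2.INTER_CUBIC))
p,d=cams.camera("top"); u0,v0=190,170
cv2.imwrite(f"pics/n_top.png",cv2.resize(p[v0:v0+115,u0:u0+155,::-1],None,fx=5,fy=5,interpolation=cv2.INTER_CUBIC))
```

```text
t 22.45 tcp [0.6733 0.2527 0.2025] st [0.2662 0.186 ] yaw -1.4162 F_st [ 0.0888 -0.0658 -0.7272] j [ 0.3654  0.5662  0.2058  1.1322 -0.0153  1.7809] op 0.004
```

View pics/n_scene.png

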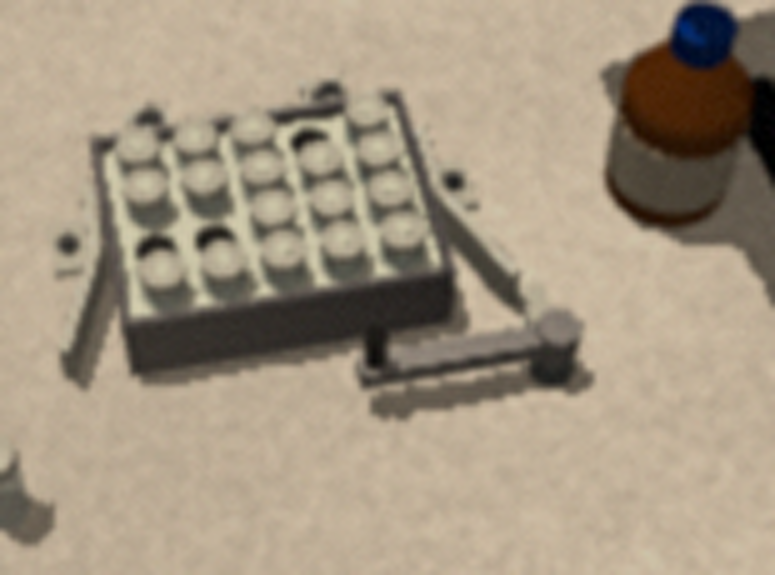

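View pics/n_top.png

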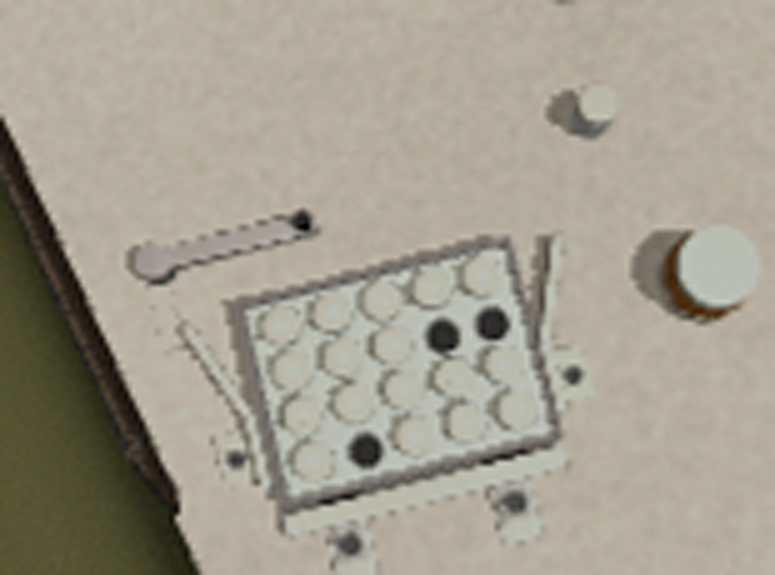

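Run:
```python
from kp import *
f=lambda u0,v0,q:(u0+(q[0]+.5)/5-.5,v0+(q[1]+.5)/5-.5)
for n,u0,v0,pp,pv in(("top",190,170,(303,219),(152,260)),("scene",200,110,(376,334),(559,327))):
    a=at(n,*f(u0,v0,pp),.052);b=at(n,*f(u0,v0,pv),.032);d=a-b
    print(n,a,b,np.hypot(*d[:2]),-(np.arctan2(d[1],d[0])-S[2]))
```

```text
top [0.5611 0.0779 0.052 ] [0.5502 0.1608 0.032 ] 0.08356057610024019 1.585609562398824
scene [0.5597 0.0771 0.052 ] [0.5465 0.1596 0.032 ] 0.08360941722702779 1.5590258858031094
```

```bash
python3 -c "
from station import env
print(env.job_done())"
```

```text
the job is handed in; nothing more can be done
None
```

The tray is home against the stop, the keeper is closed behind it, and I handed the job in at about 22.5 s. No verdict was reported.

- **Drag and press:** I hooked both open fingertips behind the far wall and pulled the tray in. It slid at about 2.5 N. By feel, the near wall met the stop about 13 mm nearer the robot than mid setting. I held the pull for about 2 s, rising to 13.5–14.3 N at the wrist, which is about 11–12 N on the stop after friction. The stop force is worked out from that friction, not measured directly.
- **Keeper:** I swung it by the pin with the closed fingers. At the end stop it stopped moving and the wrist force rose to about 7 N. I then backed off and lifted clear.
- **Last checks:**
  - The two cameras put the keeper at 1.56 and 1.59 rad.
  - Before the swing, the tray measured 0.6 mm off the middle of the rails and 0.01 rad off square. It looks the same in the final pictures.
  - The bystanders visible in the last pictures look unmoved; I did not measure them, and the cap bin, crimp pot and one vial were not fully in view.
  - The wrist force in free air read about zero, within sensor noise.
- **What disagreed:**
  - My first fit of the station's angle was off by about 0.012 rad against the stop bar. I refitted it with the bar before moving.
  - The tool tilted about 0.07 rad while pressing, because each call started from the measured pose. It did no harm.

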